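# Clamp the pad of delivery slips at the gate check-in desk

## Task

Slide the pad of delivery slips along the clamp board until its far edge sits square and home against the end stop. Then tighten the clamp by pushing the spokes of its star wheel round clockwise, one after another, until the red jaw grips the pad firmly against the fence: about 15 newtons, which you feel as the push on a spoke growing half as heavy again as when it runs free. Never shove the clamp with 20 newtons or more, let go at the end, and leave the other things on the desk where they are.

Things in the scene. Friction and masses are not known exactly. Their poses are not given: they have to be found in the camera images.
- clamp: Desk clamp, fixed to the table. Origin on the table surface; +x runs along the board to the end stop, +y from the fence to the star wheel, z up. In this frame (mm): plywood board x -130 to 120, y -175 to 105, top at z 12. Grey gear housing under the wheel: x -50 to 50, y 90 to 210, up to z 45.
- stop_face (a point): Point on the face of the end stop, an aluminium bar across the board's far end, up to z 42 mm. Clamp frame (85, -50, 24) mm. The pad's far edge goes against this face.
- fence_mid (a point): Middle of the fence's adjusting range, clamp frame (0, -110, 30) mm. The fence is an aluminium bar with a black rubber lining along the clamp's x, 48 mm high. Its rubber face lies anywhere from y -120 to -100 mm (not measured).
- jaw_open (a point): Fixed point: centre of the red jaw's face when the wheel joint is 0, clamp frame (20, 34, 30) mm. Jaw plate 100 x 30 mm (x, z). It moves to -y by 15 mm per rad of wheel. It is sprung: yields 1 mm per 2.5 N, solid after 12 mm, so 15 N comes 0.4 rad of wheel after the pad is caught between jaw and fence. 8 to 26 N is a firm grip; over 34 N crushes the pad.
- guard_edge (a point): Middle of the free edge of the clear plastic guard that covers the jaw-side half of the wheel. Clamp frame (0, 150, 108) mm. Guard: x -100 to 100, y 70 to 150, z 105 to 111 mm, on two yellow posts at x -94 and 94, y 92. Spokes can be reached from above only where y is over 150 mm.
- wheel_hub (a point): Star wheel centre on its vertical axis, at the spokes' mid-height: clamp frame (0, 150, 85) mm. Hub radius 22 mm, z 72 to 98. Five equal level steel spokes, 14 mm thick, 72 degrees apart, ending in red 20 mm balls centred 72 mm from the axis. Below the spokes (underside z 78) there is free space down to the housing at z 45, save for a shaft of radius 14 mm.
- wheel (a joint): Wheel angle, rad, grows clockwise from above (tightening); starts 0 to 0.6, range 0 to 5.7. Spoke k points at azimuth 90 + 72 k degrees minus this angle, counter-clockwise from the clamp's +x. Stays where left (friction 0.45 N m): free running takes 7.5 to 8 N square to a spoke at 58 mm radius, 0.5 N more while shoving the pad, plus 0.26 N per N of grip: about 11.5 N at 15 N.
- pad: Loose pad of delivery slips on the board between fence and jaw: stiff white block with a green band at its far end, 130 (x) x 90 (y) x 24 mm high, about 0.3 kg, 38 to 60 mm short of the end stop, slightly askew. Origin: centre of its underside; +x end goes to the stop. Home, its origin is at clamp x = 20 mm.
- bottle: Bystander: water bottle, 64 mm wide, 205 mm tall; origin under its centre.
- sanitiser: Bystander: white bottle, 56 mm wide, 130 mm tall; origin under its centre.
- loudhailer: Bystander: red and white loudhailer lying on its stand, 160 mm long along its x, 112 mm wide and high; origin under the middle of its horn mouth.
- stamp: Bystander: desk stamp 55 x 30 mm, 66 mm tall; origin under its centre.
- spare_pad: Bystander: plain white pad without a green band, 130 x 90 x 24 mm; origin under its centre.
- parcel: Bystander: cardboard parcel 150 x 110 x 70 mm; origin under its centre.
- marker: Bystander: flat marker pen 130 mm long, 14 mm wide; origin under its barrel.
Things that resemble listed ones, but are neither listed nor needed, are in the scene too. Leave any black or turquoise look-alike of the pad alone.

How it is judged:
On the way, in this order (a step that is already met when the one before it is completed fails the run):
1. the pad is home against the end stop (gap at most 4 mm) and square to within 0.06 rad (x of pad in the frame of clamp above 0.016 m and angle between the x axis of pad and the x axis of clamp, either way round below 0.06 rad), for 0.2 s.
2. the jaw grips the pad with at least 8 N (contact force between clamp and pad above 8 N), for 0.3 s.
At the end, for the whole second after the job is handed in: the pad lies within 4 mm of the end stop, square to the clamp within 0.06 rad, gripped by the jaw with 8 to 26 N, pad and wheel at rest (all of step 1 and contact force between clamp and pad between 8 and 26 N and linear speed of pad below 0.01 m/s and velocity of joint wheel between -0.05 and 0.05 rad/s); the robot touches nothing.
It fails at once if the gripper or arm pushes on the clamp (wheel, guard, housing) with 20 N or more (contact force between any of the fingers, the arm and clamp above 20 N).
It fails at once if the pad is crushed: jaw force over 34 N (contact force between clamp and pad above 34 N).
It fails at once if a bystander is moved by more than 30 mm (distance of any of bottle, sanitiser, loudhailer, stamp, spare_pad, parcel, marker from where it was at the start of the episode above 0.03 m).
It also fails if it takes over 72 s, if anything falls off the work surface, if the arm or the gripper's body presses on something with over 40 N, if the wrist force passes 120 N, or if a joint passes its speed limit or range.

## Robot

A 7-joint arm with a two-finger parallel gripper is mounted at the origin on the work surface. World frame = base frame: x ahead of the robot, y to its left, z up, the work surface at z = 0. Lengths are in m, angles in rad, forces in N, time in s.
With the tool pointing down it reaches from about 0.425 to 0.925 m from the base axis. Payload 6.8 kg.
Tool frame: the origin (TCP) lies at the very end of the fingers, on their centre line; the grasp point (between the pads) lies 19 mm behind it; y points along the fingers, x is the direction in which the jaws open and shut, and the axes are right-handed (so a half turn about y gives the same grasp; the last joint's range is limited). The gripper opens to 85 mm and grips with 20 to 120 N. Pads are 22 mm wide; open, the fingers measure 114 mm over their backs; the gripper's body (76 mm by 85 mm) begins 54 mm behind the grasp point. The pads swing forward as they close: fully open they stand 13 mm farther back than shut.
Start: joints at [-1.331, 0.477, 0.022, 1.555, -0.011, 1.109, -0.083], TCP at [0.23, 0.635, 0.231] pointing down, gripper open.
Joint ranges: [-2.96, 2.96], [-0.34, 2.1], [-1.41, 1.46], [0.24, 2.44], [-1.37, 4.51], [0.17, 1.92], [-2.96, 2.96]. Speed limits (rad/s): [2.39, 2.39, 3.14, 3.14, 3.14, 3.14, 3.14].

## Interface

Orientations are given as a rotation vector (axis times angle).
In Python, from bench import r, imaging gives the robot as it stands.
- The arm moves only by the shell command python3 -m jog 'ROWS' [FORCE]. ROWS is text: rows parted by semicolons, each of 7 numbers parted by spaces: the turn, a rotation vector about the tool's x, y, z in degrees, then the shift along the tool's x, y, z in mm, then the opening, from 0 (shut) to 1 (fully open). A call has exactly 5 rows; each row shifts and turns the commanded pose from where the row before left it, along the tool's axes as they then stand; what a row does not reach is not made up. A row lasts 1/12 s, in which the tool goes at most 41.7 mm and 7.16 degrees, less where a joint would pass 70% of its speed; a pose out of reach is approached as far as the arm can. A call with a gripper value outside its range is refused whole. The fingers move at their own pace and stop on an object; FORCE is the grip in N (left out, the last holds). Time passes only in rows, so rows that do not move let the fingers close, or fill a call up. It gives the time, the measured TCP pose, the force and the opening at its end, in the units of the state.
- r.get_obs(): the state, without advancing time (a new reading comes with each control period).
- imaging.grab_frame(name): name is "side" or "top" or "wrist"; returns a dict with "color" (384x512x3 uint8, red, green, blue), "z_map" (384x512 float32, m along the optical axis (not along the pixel's ray), 0 where there is no reading), "fx", "fy", "cx", "cy" (pixels), "k1" (the pictures are not rectified: a ray, as slopes to the right and down, at radius r is drawn at 1 + k1 r^2 times it, then the intrinsics apply), "world_to_cam" (4x4, takes a point from world to camera coordinates); the wrist camera has in their place "hand_eye" (4x4, takes a point from camera to tool coordinates, whose origin is the TCP and whose axes are the tool frame's). Camera axes: x right, y up, looking along -z (the intrinsics and any distortion apply to the point x, -y, -z); pixel columns grow to the right and rows downward; lengths in m; the calibration is good to about 2 mm. A picture is of the moment at which its call begins: read the wrist's pose just before it.
- r.hand_in(): hands the job in, once; it reports no verdict.
The state is a dict: "clock": time; "joints": joint angles; "qvel": joint speeds; "tau": joint torques, N m; "tcp_pos": TCP position; "orientation": TCP orientation; "contact_force": force on the tool from outside, world axes, zero at the start; "moment": the same for the moment, N m; "grip_width": finger opening in m.
Only numpy, scipy, OpenCV 4.12 (cv2) and the standard library are available. Lean on these libraries where they do the work, as an engineer would, in place of code of your own. Each camera call takes 0.05 s, during which the arm holds its last target.

## Working session

There is one attempt and no reset: what is moved stays moved. The work goes in short steps, Python scripts to look and compute and a shell command to move; the robot and the scene stay as the last step left them, time stands still between calls to the robot, and variables do not carry over. Pictures are saved under pics/ and viewed, and the job is handed in when it is done.

```bash
ls; mkdir -p pics
python3 - <<'E'
from bench import r, imaging
import cv2
o=r.get_obs()
for k,v in o.items(): print(k,v)
for n in ["side","top","wrist"]:
    f=imaging.grab_frame(n)
    cv2.imwrite(f"pics/{n}0.png",f["color"][:,:,::-1])
    print(n,f["fx"],f["fy"],f["cx"],f["cy"],f["k1"],f.get("world_to_cam",f.get("hand_eye")))
E
```

```text
pics
clock 0.0
joints [-1.33110136  0.47778541  0.02238686  1.55646098 -0.01153799  1.10932678
 -0.0830412 ]
qvel [ 9.23095821e-05 -8.83270080e-04 -4.82156824e-04  8.49302212e-04
  8.43880318e-04 -1.26993141e-04 -2.52066952e-04]
tau [ 1.16144010e-04 -5.96462059e+01  1.60752151e+00 -2.81177258e+01
  1.23855638e-02  9.72627924e-03 -2.04780619e-06]
tcp_pos [0.22988325 0.63400447 0.23033247]
orientation [-1.35508531 -0.94828043  0.95066352]
contact_force [-0.40755408  0.27864218 -0.22580749]
moment [ 0.03093167 -0.03303883  0.01423325]
grip_width 0.08520215068571843
side 444.21405403398404 444.21405403398404 255.46865373646756 189.42944596388566 0.014287147751479877 [[ 0.96874978 -0.24708166  0.02178317 -0.48136063]
 [ 0.138304    0.61097762  0.77947313 -0.13800379]
 [-0.20590255 -0.75210172  0.62605682 -1.25667244]
 [ 0.          0.          0.          1.        ]]
top 387.92467614782726 387.92467614782726 251.97338753367583 189.71386130345041 -0.07154048625427127 [[-0.02200149 -0.9996773   0.0126976  -0.00729815]
 [ 0.99189778 -0.02023727  0.12541629 -0.4965336 ]
 [-0.12511886  0.01535407  0.99202295 -1.3435882 ]
 [ 0.          0.          0.          1.        ]]
wrist 304.0201200967529 304.0201200967529 254.11549863230064 191.52357453698002 -0.02737358975370187 [[ 9.99999497e-01  8.77426986e-04 -4.85052239e-04  1.62462312e-03]
 [-7.36131380e-04  3.14138543e-01 -9.49376866e-01 -1.43036545e-01]
 [-6.80635279e-04  9.49376746e-01  3.14139031e-01  8.06546708e-02]
 [ 0.00000000e+00  0.00000000e+00  0.00000000e+00  1.00000000e+00]]
```

View pics/side0.png

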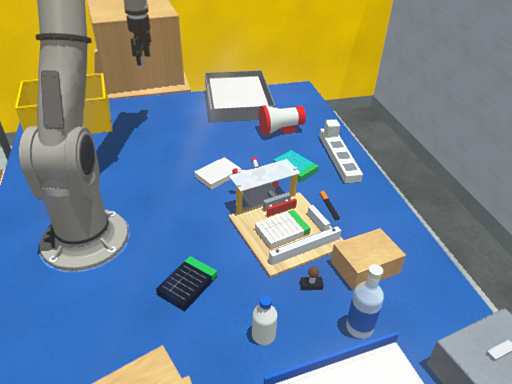

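View pics/top0.png

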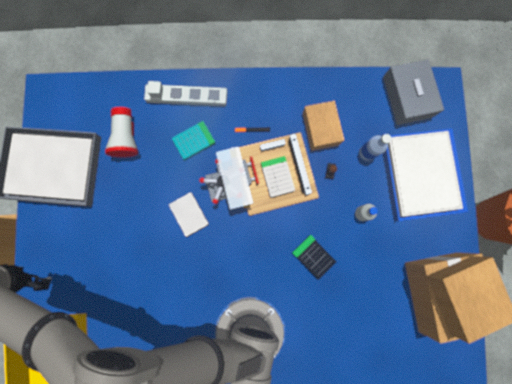

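View pics/wrist0.png

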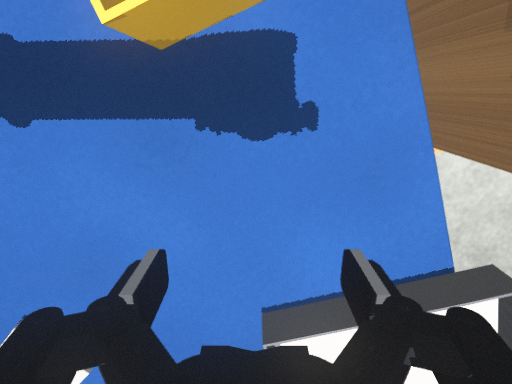

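The side and top views show the clamp around top pixel (265,175): end stop at (272,145), fence at (300,165), guard at (235,178) and wheel balls near (212,185). I'll zoom in and set up helpers.

```bash
cat > h.py <<'E'
import numpy as np, cv2
from bench import r, imaging
from scipy.spatial.transform import Rotation as R
def cam(f,obs=None):
    if "world_to_cam" in f: return np.linalg.inv(np.array(f["world_to_cam"]))
    T=np.eye(4);T[:3,:3]=R.from_rotvec(obs["orientation"]).as_matrix();T[:3,3]=obs["tcp_pos"]
    return T@np.array(f["hand_eye"])
def K(f): return np.array([[f["fx"],0,f["cx"]],[0,f["fy"],f["cy"]],[0,0,1.]]),np.array([f["k1"],0,0,0.])
def rays(f,uv):
    k,d=K(f); p=cv2.undistortPoints(np.array(uv,float).reshape(-1,1,2),k,d).reshape(-1,2)
    return np.c_[p[:,0],-p[:,1],-np.ones(len(p))]
def onplane(f,C,uv,z):
    d=rays(f,uv)@C[:3,:3].T; o=C[:3,3]
    return o+d*((z-o[2])/d[:,2])[:,None]
def proj(f,C,X):
    X=np.atleast_2d(X); c=(X-C[:3,3])@C[:3,:3]
    k,d=K(f); c=np.c_[c[:,0],-c[:,1],-c[:,2]]
    return cv2.projectPoints(c.reshape(-1,1,3),np.zeros(3),np.zeros(3),k,d)[0].reshape(-1,2)
def cloud(f,C):
    h,w=f["z_map"].shape; v,u=np.mgrid[:h,:w]
    P=rays(f,np.c_[u.ravel(),v.ravel()])*f["z_map"].reshape(-1,1)
    return (P@C[:3,:3].T+C[:3,3]).reshape(h,w,3)
def save(n,im): cv2.imwrite(f"pics/{n}.png",im[:,:,::-1])
def zoom(im,x0,x1,y0,y1,s): return cv2.resize(im[y0:y1,x0:x1],None,fx=s,fy=s,interpolation=cv2.INTER_CUBIC)
E
python3 - <<'E'
from h import *
f=imaging.grab_frame("top");C=cam(f)
np.save("top.npy",f,allow_pickle=True)
save("top_z",zoom(f["color"],180,350,110,230,4.6))
s=imaging.grab_frame("side"); np.save("side.npy",s,allow_pickle=True)
save("side_z",zoom(s["color"],185,355,140,280,4.2))
P=cloud(f,C)
for uv in [(300,165),(265,205),(278,180),(235,180),(214,180),(272,146),(300,300)]: print(uv,P[uv[1],uv[0]].round(4))
E
```

```text
(300, 165) [ 0.5785 -0.1892  0.05  ]
(265, 205) [ 0.4423 -0.0633  0.0157]
(278, 180) [ 0.5292 -0.1112  0.0316]
(235, 180) [0.5212 0.0397 0.1039]
(214, 180) [0.5247 0.1114 0.0909]
(272, 146) [ 0.651  -0.0927  0.0415]
(300, 300) [ 0.1042 -0.1794 -0.0022]
```

View pics/top_z.png

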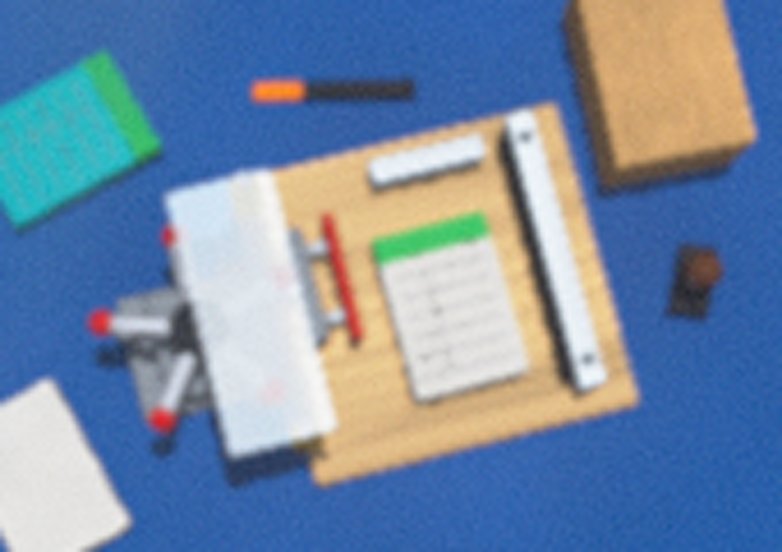

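View pics/side_z.png

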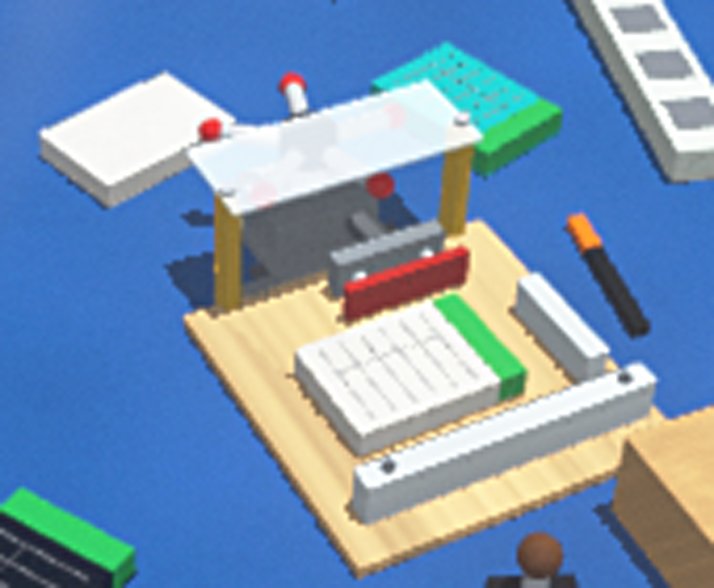

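```bash
cat > m1.py <<'E'
from h import *
def rig(A,B):
    a=A-A.mean(0);b=B-B.mean(0)
    th=np.arctan2((a[:,0]*b[:,1]-a[:,1]*b[:,0]).sum(),(a*b).sum())
    c,s=np.cos(th),np.sin(th);Rm=np.array([[c,-s],[s,c]])
    t=B.mean(0)-Rm@A.mean(0); return th,t,(A@Rm.T+t-B)
f=np.load("top.npy",allow_pickle=True).item();C=cam(f)
s=np.load("side.npy",allow_pickle=True).item();S=cam(s)
pt=lambda u,v:(180+(u+.5)/4.6-.5,110+(v+.5)/4.6-.5)
ps=lambda u,v:(185+(u+.5)/4.2-.5,140+(v+.5)/4.2-.5)
L=[(f,C,pt(556,103),.012,(120,-175)),(f,C,pt(637,402),.012,(-130,-175)),(f,C,pt(318,484),.012,(-130,105)),
(f,C,pt(165,195),.111,(100,150)),(f,C,pt(270,170),.111,(100,70)),(f,C,pt(335,425),.111,(-100,70)),(f,C,pt(231,456),.111,(-100,150)),
(s,S,ps(184,318),.012,(-130,105)),(s,S,ps(360,570),.012,(-130,-175)),
(s,S,ps(190,153),.111,(-100,150)),(s,S,ps(424,82),.111,(100,150)),(s,S,ps(482,133),.111,(100,70)),(s,S,ps(238,212),.111,(-100,70))]
X=np.array([onplane(a,b,[c],z)[0,:2] for a,b,c,z,_ in L]);A=np.array([l[4] for l in L])/1000
for nm,ix in [("all",range(len(L))),("top",range(7)),("side",range(7,13))]:
    ix=list(ix);th,t,e=rig(A[ix],X[ix]); print(nm,np.degrees(th),t,"\n",(e*1000).round(1).tolist())
th,t,e=rig(A,X)
T=np.eye(3);T[:2,:2]=[[np.cos(th),-np.sin(th)],[np.sin(th),np.cos(th)]];T[:2,2]=t
np.save("clamp.npy",T)
def toC(X): return (np.asarray(X)[...,:2]-t)@T[:2,:2]*1000
print("pad corners clamp (green far-left, far-right, near-right, near-left), top z36")
for q in [(375,242),(485,213),(527,372),(418,402)]: print(toC(onplane(f,C,[pt(*q)],.036)).round(1))
print("side")
for q in [(452,293),(526,374),(358,437),(297,350)]: print(toC(onplane(s,S,[ps(*q)],.036)).round(1))
print("fence top inner edge z48"); 
for q in [(506,120),(572,388),]: print(toC(onplane(f,C,[pt(*q)],.048)).round(1))
print("balls z85"); 
for q in [(100,322),(162,419),(169,237)]: 
    b=toC(onplane(f,C,[pt(*q)],.088))[0]; az=np.degrees(np.arctan2(b[1]-150,b[0])); print(b.round(1),np.hypot(b[0],b[1]-150),az)
for q in [(210,129),(291,84),(380,185)]: 
    b=toC(onplane(s,S,[ps(*q)],.087))[0]; az=np.degrees(np.arctan2(b[1]-150,b[0])); print(b.round(1),np.hypot(b[0],b[1]-150),az)
print("jaw"); 
for q in [(327,218),(357,340)]: print(toC(onplane(f,C,[pt(*q)],.045)).round(1))
E
python3 m1.py
```

```text
all 13.726877363539115 [ 0.55708771 -0.06556697] 
 [[6.1, -5.8], [4.9, -10.8], [-2.8, 10.2], [1.5, -0.0], [3.2, -0.3], [-1.7, -4.1], [0.2, -1.8], [-5.0, 14.7], [2.3, -6.6], [-5.0, 4.5], [1.7, 4.3], [-1.0, -3.1], [-4.3, -1.1]]
top 13.549362186417131 [ 0.55538444 -0.06384646] 
 [[4.0, -4.6], [2.6, -8.8], [-4.3, 12.4], [0.3, 1.5], [1.8, 1.2], [-3.3, -2.0], [-1.1, 0.3]]
side 13.965032784218694 [ 0.55919983 -0.06743201] 
 [[-3.2, 12.2], [5.2, -8.8], [-3.4, 2.1], [3.1, 2.7], [0.7, -4.7], [-2.3, -3.5]]
pad corners clamp (green far-left, far-right, near-right, near-left), top z36
[[38.8  3.9]]
[[ 39.1 -84.9]]
[[-89.3 -82.6]]
[[-90.1   4.7]]
side
[[40.6  4.3]]
[[ 41.7 -88.3]]
[[-88.2 -88.5]]
[[-84.9   1.7]]
fence top inner edge z48
[[ 103.7 -118.8]]
[[-111.1 -110.7]]
balls z85
[ 23.4 221.1] 74.81606409992592 71.80129878176996
[-58.4 194.5] 73.39107923018226 142.67132039448538
[ 72.3 155.9] 72.55284020888024 4.628560445280105
[-57.  193.2] 71.51780089745596 142.81505086469042
[ 23.8 217.9] 71.97168741020769 70.71413097631407
[22.1 79. ] 74.34987007381753 -72.74724501543425
jaw
[[64.8 35.6]]
[[-32.9  37.9]]
```

Run:
```python
from h import *
o=r.get_obs(); M=R.from_rotvec(o["orientation"]).as_matrix(); print(M.round(3))
d=np.array([.45,-.05,.36])-o["tcp_pos"]; print("tool shift mm",(M.T@d*1000).round(0))
```

```text
[[ 0.341 -0.    -0.94 ]
 [ 0.94  -0.001  0.341]
 [-0.001 -1.    -0.   ]]
tool shift mm [-568. -129. -440.]
```

```bash
M='0 0 0 -20.5 -6.5 -21.8 0.5'; python3 -m jog '0 0 0 -20.5 -6.5 -21.8 1;0 0 0 -20.5 -6.5 -21.8 1;0 0 0 -20.5 -6.5 -21.8 1;0 0 0 -20.5 -6.5 -21.8 1;0 0 0 -20.5 -6.5 -21.8 1'
```

```text
clock: 0.67
tcp_pos: [0.2981, 0.4997, 0.264]
orientation: [-1.354, -0.949, 0.949]
contact_force: [-0.2, -0.4, 0.2]
grip_width: 0.0852
```

```bash
python3 -m jog '0 0 0 -20.5 -6.5 -21.8 0.6;0 0 0 -20.5 -6.5 -21.8 0.6;0 0 0 -20.5 -6.5 -21.8 0.6;0 0 0 -20.5 -6.5 -21.8 0.6;0 0 0 -20.5 -6.5 -21.8 0.6'; python3 -m jog '0 0 0 -20.5 -6.5 -21.8 0.6;0 0 0 -20.5 -6.5 -21.8 0.6;0 0 0 -20.5 -6.5 -21.8 0.6;0 0 0 -20.5 -6.5 -21.8 0.6;0 0 0 -20.5 -6.5 -21.8 0.6'; python3 -m jog '0 0 0 -20.5 -6.5 -21.8 0.6;0 0 0 -20.5 -6.5 -21.8 0.6;0 0 0 -20.5 -6.5 -21.8 0.6;0 0 0 -20.5 -6.5 -21.8 0.6;0 0 0 -20.5 -6.5 -21.8 0.6'
```

```text
clock: 1.08
tcp_pos: [0.3655, 0.3661, 0.2967]
orientation: [-1.354, -0.949, 0.949]
contact_force: [1.1, -0.0, 0.4]
grip_width: 0.0512
clock: 1.5
tcp_pos: [0.433, 0.2325, 0.3292]
orientation: [-1.354, -0.949, 0.949]
contact_force: [0.7, 0.0, 0.0]
grip_width: 0.0512
clock: 1.92
tcp_pos: [0.5005, 0.0991, 0.3617]
orientation: [-1.354, -0.95, 0.949]
contact_force: [-0.1, -0.3, -0.0]
grip_width: 0.0509
```

```bash
python3 -m jog '0 -6.5 0 0 0 0 0.6;0 -6.5 0 0 0 0 0.6;0 -6.5 0 0 0 0 0.6;0 -6.5 0 0 0 0 0.6;0 -6 0 0 0 0 0.6'
python3 - <<'E'
from h import *
o=r.get_obs(); M=R.from_rotvec(o["orientation"]).as_matrix(); print(M.round(3),o["joints"].round(2),o["contact_force"])
d=np.array([.44,-.07,.38])-o["tcp_pos"]; print("tool shift mm",(M.T@d*1000).round(0))
E
```

```text
clock: 2.33
tcp_pos: [0.5001, 0.1004, 0.3613]
orientation: [-1.099, -1.367, 1.367]
contact_force: [-0.1, -0.8, 0.1]
grip_width: 0.0511
[[-0.214 -0.    -0.977]
 [ 0.977  0.    -0.214]
 [ 0.    -1.     0.   ]] [-0.64  0.09  0.34  1.79 -0.03  1.27  1.5 ] [-0.10303343 -0.83609056  0.06129333]
tool shift mm [-154.  -19.   95.]
```

```bash
python3 -m jog '0 0 0 -30.8 -3.8 19 0.6;0 0 0 -30.8 -3.8 19 0.6;0 0 0 -30.8 -3.8 19 0.6;0 0 0 -30.8 -3.8 19 0.6;0 0 0 -30.8 -3.8 19 0.6'; python3 -m jog '0 0 0 0 0 0 0.6;0 0 0 0 0 0 0.6;0 0 0 0 0 0 0.6;0 0 0 0 0 0 0.6;0 0 0 0 0 0 0.6';python3 - <<'E'
from h import *
o=r.get_obs(); f=imaging.grab_frame("wrist")
np.save("w1.npy",[f,o],allow_pickle=True); save("w1",f["color"]); print(o["tcp_pos"],cam(f,o)[:3,3],o["joints"].round(2))
E
```

```text
clock: 2.75
tcp_pos: [0.4385, -0.0715, 0.3805]
orientation: [-1.102, -1.363, 1.362]
contact_force: [-0.2, 0.5, 0.7]
grip_width: 0.0511
clock: 3.17
tcp_pos: [0.4398, -0.0687, 0.38]
orientation: [-1.1, -1.364, 1.365]
contact_force: [-0.4, -0.0, -0.0]
grip_width: 0.0512
[ 0.43977492 -0.06867099  0.37998877] [ 0.36158984 -0.0841732   0.5230796 ] [-0.48 -0.07  0.48  1.89  0.03  1.32  1.77]
```

View pics/w1.png

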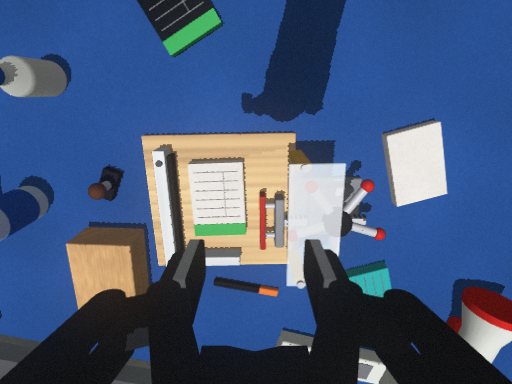

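The wrist view has the clamp centred: pad at (218,197) with its green band at (220,229), fence at (164,205), guard at (315,225) and balls at (368,186) and (379,234). Next I'll zoom.

Run:
```python
from h import *
f,o=np.load("w1.npy",allow_pickle=True)
save("w1z",zoom(f["color"],135,395,125,295,3))
```

```text
(no output)
```

View pics/w1z.png

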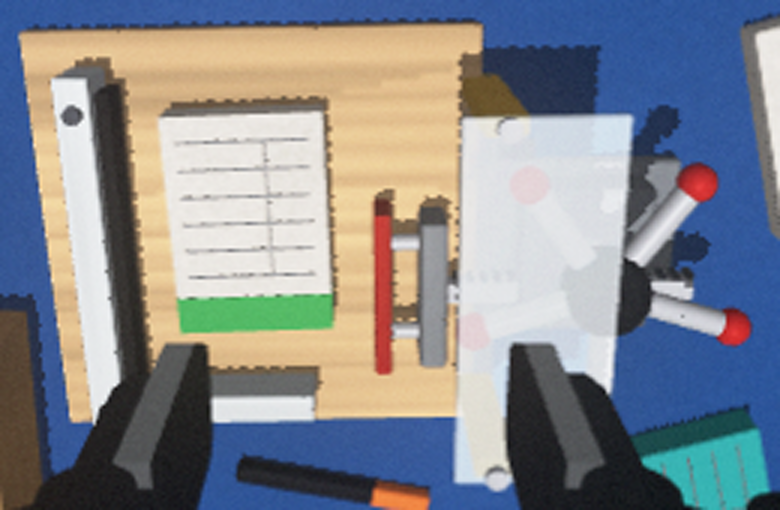

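```bash
cat > m2.py <<'E'
from h import *
from m1 import rig
f,o=np.load("w1.npy",allow_pickle=True);C=cam(f,o)
p=lambda u,v:(135+(u+.5)/3-.5,125+(v+.5)/3-.5)
g=lambda u,v,z:onplane(f,C,[p(u,v)],z/1000)[0,:2]
L=[((462,117),111,(-100,70)),((633,115),111,(-100,150)),((455,483),111,(100,70)),
 ((20,32),12,(-130,-175)),((483,23),12,(-130,105)),((70,420),12,(120,-175))]
X=np.array([g(*a,z) for a,z,_ in L]);A=np.array([l[2] for l in L])/1000
th,t,e=rig(A,X);print(np.degrees(th),t,(e*1000).round(1).tolist())
print("dirs deg (+90 = y dir): board near", [np.degrees(np.arctan2(*(g(*b,z)-g(*a,z))[::-1])).round(2) for a,b,z in
 [((20,32),(483,23),12),((20,32),(70,420),12),((92,77),(118,380),48),((462,117),(455,483),111),((375,200),(376,372),45),((420,225),(420,365),45),((213,397),(317,395),42),((462,117),(633,115),111)]])
print("pad dirs",[np.degrees(np.arctan2(*(g(*b,36)-g(*a,36))[::-1])).round(2) for a,b in [((160,116),(180,331)),((323,110),(333,325)),((160,116),(323,110)),((180,331),(333,325))]])
H=g(608,292,98);print("hub",H)
for b in [(698,182),(734,326),(530,185),(473,332)]:
    d=g(*b,87)-H; print("ball",g(*b,87),np.hypot(*d),np.degrees(np.arctan2(d[1],d[0])))
Q=[(160,116),(323,110),(333,325),(180,331)]
for q in Q: print("pad",g(*q,36))
print("fence",g(92,77,48),g(118,380,48)); print("stop",g(213,397,42),g(317,395,42)); print("jaw",g(376,200,45),g(376,372,45))
E
python3 m2.py | sed -n '/^jaw$/,$p'
```

```text
jaw
[[64.8 35.6]]
[[-32.9  37.9]]
13.629589921650881 [ 0.55763123 -0.06180396] [[-0.9, -0.3], [-2.0, 0.2], [-0.2, 1.5], [3.0, -8.5], [-4.0, 12.2], [4.2, -5.1]]
dirs deg (+90 = y dir): board near [np.float64(103.2), np.float64(12.92), np.float64(11.77), np.float64(13.18), np.float64(12.82), np.float64(13.4), np.float64(103.48), np.float64(102.91)]
pad dirs [np.float64(13.46), np.float64(14.08), np.float64(104.27), np.float64(104.69)]
hub [0.52004558 0.08017245]
ball [0.45692262 0.11107229] 0.07028021008846357 153.91740372260043
ball [0.52898701 0.15599954] 0.07635245760954101 83.27481314675062
ball [0.47629208 0.02877695] 0.06749715100020882 -130.40807943192848
ball [0.56129514 0.02116698] 0.07199424928638755 -55.04335865417703
pad [ 0.49417145 -0.16625367]
pad [ 0.47218446 -0.07980529]
pad [ 0.5975692 -0.0483556]
pad [ 0.62053935 -0.13600338]
fence [ 0.47760417 -0.20238728] [ 0.65356684 -0.16571427]
stop [ 0.65653966 -0.1094758 ] [ 0.6419967 -0.0488117]
jaw [ 0.51364082 -0.04120607] [ 0.61782791 -0.0180693 ]
```

```bash
python3 - <<'E' | sed -n '/^jaw \[/,$p' | tail -n +2
from m2 import *
th=np.radians(13.1);c,s=np.cos(th),np.sin(th);Rm=np.array([[c,-s],[s,c]])
T0=np.array([.5556,-.0645])
for nm,W,m in [("hub",H,(0,150))]+[(str(l[2]),x,l[2]) for l,x in zip(L,X)]:
    print(nm,(W-Rm@(np.array(m)/1000)).round(4))
tc=lambda w:((w-T0)@Rm*1000).round(1)
print("stop",tc(g(213,397,42)),tc(g(317,395,42)),tc(g(213,370,12)),"jaw x",tc(g(376,200,45)),tc(g(376,372,45)))
print("pad",[tc(g(*q,36)) for q in Q]); print("fence",tc(g(92,77,48)),tc(g(118,380,48)))
# side/top guard
import m1
for l,x in zip(m1.L,m1.X): print(l[4],(x-Rm@(np.array(l[4])/1000)).round(4))
for q in [(100,322),(162,419),(169,237)]: print("ball top",tc(onplane(m1.f,m1.C,[m1.pt(*q)],.087)[0,:2]))
for q in [(210,129),(291,84),(380,185)]: print("ball side",tc(onplane(m1.s,m1.S,[m1.ps(*q)],.087)[0,:2]))
for q in [(698,182),(734,326),(530,185),(473,332)]: print("ball wr",tc(g(*q,87)))
E
```

```text
hub [ 0.554  -0.0659]
(-100, 70) [ 0.5581 -0.0625]
(-100, 150) [ 0.5585 -0.0632]
(100, 70) [ 0.557  -0.0625]
(-130, -175) [ 0.5565 -0.0541]
(-130, 105) [ 0.561  -0.0754]
(120, -175) [ 0.5548 -0.0553]
stop [ 88.1 -66.7] [87.7 -4.3] [ 86.4 -71.1] jaw x [-35.6  32.2] [71.1 31.1]
pad [array([-82.9, -85.2]), array([-84.7,   4. ]), array([44.5,  6.2]), array([ 47. , -84.4])]
fence [-107.2 -116.6] [  72.5 -120.8]
(120, -175) [ 0.5525 -0.058 ]
(-130, -175) [ 0.5544 -0.0557]
(-130, 105) [ 0.5591 -0.0774]
(100, 150) [ 0.5538 -0.0649]
(100, 70) [ 0.5529 -0.0644]
(-100, 70) [ 0.5583 -0.0627]
(-100, 150) [ 0.5555 -0.0652]
(-130, 105) [ 0.5613 -0.0819]
(-130, -175) [ 0.557  -0.0599]
(-100, 150) [ 0.5608 -0.0716]
(100, 150) [ 0.5536 -0.0692]
(100, 70) [ 0.5571 -0.0615]
(-100, 70) [ 0.5609 -0.0657]
ball top [ 22.3 220. ]
ball top [-59.2 192.5]
ball top [ 72.  155.3]
ball side [-57.9 191.2]
ball side [ 22.6 216.8]
ball side [22.4 77.9]
ball wr [-56.3 193.4]
ball wr [ 24.1 220.8]
ball wr [-56.1 108.8]
ball wr [25.  82.1]
```

```bash
cat > go.py <<'E'
from h import *
import sys
th=np.radians(13.1);T0=np.array([.5565,-.0645]);c,s=np.cos(th),np.sin(th);Rm=np.array([[c,-s],[s,c]])
def tow(x,y,z): return np.r_[T0+Rm@np.array([x,y])/1000,z/1000]
def where():
    o=r.get_obs();M=R.from_rotvec(o["orientation"]).as_matrix();p=(o["tcp_pos"][:2]-T0)@Rm*1000
    # tool x direction in clamp frame (deg)
    ax=np.degrees(np.arctan2(M[1,0],M[0,0]))-13.1
    F=o["contact_force"];Fc=Rm.T@F[:2]
    return o,M,np.r_[p,o["tcp_pos"][2]*1000],ax,np.r_[Fc,F[2]]
def st():
    o,M,p,ax,F=where();print("t",round(float(o["clock"]),2),"clamp",p.round(1),"toolx az",ax.round(2),"tilt",(M[:2,1]*57.3).round(2),"Fc",F.round(1),"q",o["joints"].round(2),"w",round(float(o["grip_width"]),4))
def to(x,y,z):
    o,M,p,ax,F=where();print("shift",(M.T@(tow(x,y,z)-o["tcp_pos"])*1000).round(1))
if __name__=="__main__":
    st()
    if len(sys.argv)>3: to(*map(float,sys.argv[1:4]))
E
python3 go.py -110 -40 60
```

```text
t 3.22 clamp [-114.7   22.3  380. ] toolx az 89.09 tilt [-0.04 -0.02] Fc [-1.2 -0.2 -0.3] q [-0.48 -0.07  0.48  1.89  0.03  1.32  1.77] w 0.0512
shift [-62.1 320.   -5.9]
```

```bash
python3 -m jog '0 -0.9 0 -12.4 32 -1.2 0.6;0 0 0 -12.4 32 -1.2 0.6;0 0 0 -12.4 32 -1.2 0.6;0 0 0 -12.4 32 -1.2 0.6;0 0 0 -12.4 32 -1.2 0.6'; python3 -m jog '0 0 0 0 32 0 0.6;0 0 0 0 32 0 0.6;0 0 0 0 32 0 0.6;0 0 0 0 32 0 0.6;0 0 0 0 32 0 0.6'; python3 go.py -110 -40 17
```

```text
clock: 3.63
tcp_pos: [0.4595, -0.1289, 0.2188]
orientation: [-1.093, -1.375, 1.375]
contact_force: [0.4, 0.9, 0.4]
grip_width: 0.0513
clock: 4.05
tcp_pos: [0.4593, -0.1283, 0.0584]
orientation: [-1.092, -1.375, 1.376]
contact_force: [0.0, 0.9, 0.6]
grip_width: 0.0512
t 4.05 clamp [-109.1  -40.1   58.4] toolx az 89.97 tilt [-0.03 -0.01] Fc [0.2 0.9 0.6] q [-0.23  0.45  0.45  2.18 -0.35  0.58  2.28] w 0.0512
shift [ 0.1 41.4  0.9]
```

```bash
python3 -m jog '0 0 0 0 10 0 0.6;0 0 0 0 10 0 0.6;0 0 0 0 10 0 0.6;0 0 0 0 6 0 0.6;0 0 0 0 4 0 0.6'; python3 go.py -110 -40 17;  python3 - <<'E'
from h import *
o=r.get_obs(); f=imaging.grab_frame("wrist"); save("w2",f["color"])
f=imaging.grab_frame("side"); save("s2",zoom(f["color"],185,355,140,280,4.2))
E
```

```text
clock: 4.47
tcp_pos: [0.4599, -0.129, 0.0205]
orientation: [-1.094, -1.375, 1.374]
contact_force: [0.5, -0.6, 0.2]
grip_width: 0.0512
t 4.47 clamp [-108.7  -40.9   20.5] toolx az 89.89 tilt [0.08 0.  ] Fc [ 0.3 -0.7  0.2] q [-0.17  0.52  0.39  2.19 -0.41  0.5   2.33] w 0.0512
shift [0.9 3.5 1.3]
```

View pics/w2.png

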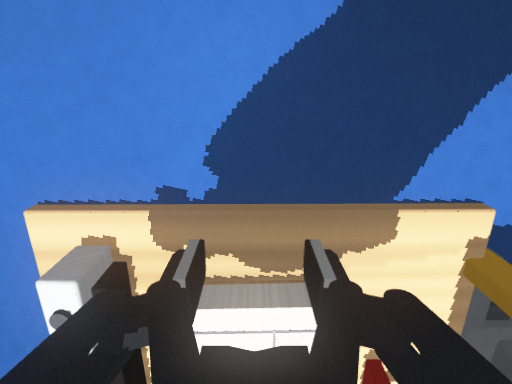

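View pics/s2.png

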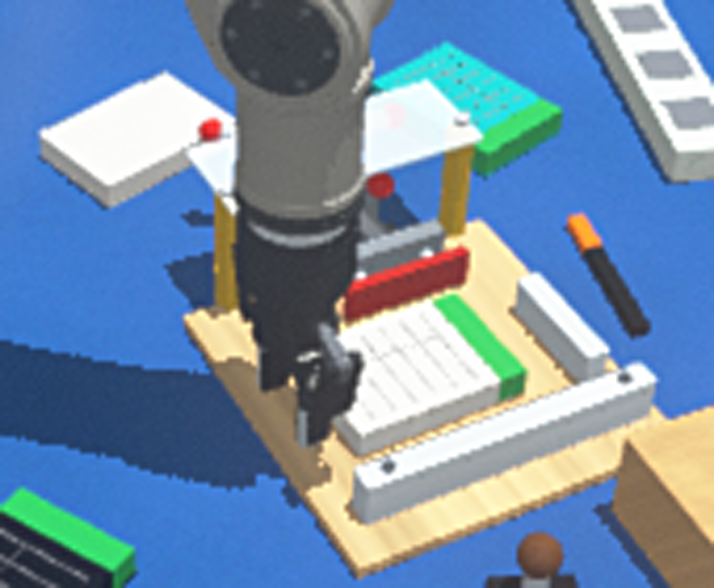

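Both fingers are behind the pad's near edge: (190,260) and (320,260) in the wrist view, with the pad edge between them at row 285. I'll push toward the stop.

```bash
python3 -m jog '0 0 0 0 0 -4 0.6;0 0 0 0 0 -4 0.6;0 0 0 0 0 -4 0.6;0 0 0 0 0 -4 0.6;0 0 0 0 0 -4 0.6'; python3 go.py;python3 -m jog '0 0 0 0 0 -3 0.6;0 0 0 0 0 -3 0.6;0 0 0 0 0 -3 0.6;0 0 0 0 0 -3 0.6;0 0 0 0 0 -3 0.6'; python3 go.py
```

```text
clock: 4.98
tcp_pos: [0.4784, -0.1244, 0.0204]
orientation: [-1.092, -1.374, 1.374]
contact_force: [-3.4, -0.8, 1.8]
grip_width: 0.0511
t 4.98 clamp [-89.6 -40.6  20.4] toolx az 89.88 tilt [-0.05  0.02] Fc [-3.5 -0.   1.8] q [-0.19  0.54  0.4   2.15 -0.41  0.52  2.31] w 0.0511
clock: 5.4
tcp_pos: [0.4934, -0.1212, 0.0202]
orientation: [-1.093, -1.374, 1.374]
contact_force: [-2.3, 0.0, 2.1]
grip_width: 0.0511
t 5.4 clamp [-74.4 -40.9  20.2] toolx az 89.86 tilt [-0.01 -0.  ] Fc [-2.2  0.5  2.1] q [-0.2   0.56  0.4   2.12 -0.41  0.54  2.3 ] w 0.0511
```

```bash
python3 -m jog '0 0 0 0 0 -3 0.6;0 0 0 0 0 -3 0.6;0 0 0 0 0 -2 0.6;0 0 0 0 0 -2 0.6;0 0 0 0 0 -2 0.6'; python3 go.py;python3 -m jog '0 0 0 0 0 -1.2 0.6;0 0 0 0 0 -1.2 0.6;0 0 0 0 0 -1.2 0.6;0 0 0 0 0 -1.2 0.6;0 0 0 0 0 -1.2 0.6'; python3 go.py
```

```text
clock: 5.82
tcp_pos: [0.505, -0.1184, 0.0203]
orientation: [-1.093, -1.374, 1.374]
contact_force: [-2.2, 0.0, 1.7]
grip_width: 0.0511
t 5.82 clamp [-62.4 -40.9  20.3] toolx az 89.87 tilt [-0.01  0.  ] Fc [-2.1  0.5  1.7] q [-0.2   0.57  0.4   2.1  -0.41  0.55  2.29] w 0.0511
clock: 6.23
tcp_pos: [0.5108, -0.1171, 0.0203]
orientation: [-1.093, -1.374, 1.374]
contact_force: [-2.3, -0.7, -0.1]
grip_width: 0.0514
t 6.23 clamp [-56.4 -40.9  20.3] toolx az 89.87 tilt [0. 0.] Fc [-2.4 -0.2 -0.1] q [-0.21  0.57  0.4   2.09 -0.41  0.56  2.29] w 0.0514
```

```bash
python3 -m jog '0 0 0 0 0 -1 0.6;0 0 0 0 0 -1 0.6;0 0 0 0 0 -1 0.6;0 0 0 0 0 -1 0.6;0 0 0 0 0 -1 0.6'; python3 go.py
```

```text
clock: 6.65
tcp_pos: [0.5122, -0.1167, 0.0199]
orientation: [-1.089, -1.369, 1.375]
contact_force: [-12.4, -2.9, 8.8]
grip_width: 0.0513
t 6.65 clamp [-55.  -40.8  19.9] toolx az 89.81 tilt [-0.34  0.03] Fc [-12.7  -0.    8.8] q [-0.21  0.58  0.4   2.08 -0.41  0.57  2.28] w 0.0513
```

Force rose to 12.7 N with motion stopped, so the pad is at the stop. I'll back off and look.

```bash
python3 -m jog '0 0 0 0 0 3 0.6;0 0 0 0 0 5 0.6;0 0 0 0 0 6 0.6;0 0 0 0 0 6 0.6;0 0 0 0 0 6 0.6'; python3 -m jog '0 0 0 0 -30 3 0.6;0 0 0 0 -35 3 0.6;0 0 0 0 -35 3 0.6;0 0 0 0 -35 3 0.6;0 0 0 0 -35 3 0.6'; python3 -m jog '0 0 0 10 -35 6 0.6;0 0 0 10 -35 6 0.6;0 0 0 10 -35 6 0.6;0 0 0 10 -35 6 0.6;0 0 0 10 -15 6 0.6' ; python3 -m jog '0 0 0 0 0 0 0;0 0 0 0 0 0 0;0 0 0 0 0 0 0;0 0 0 0 0 0 0;0 0 0 0 0 0 0'
python3 - <<'E'
from h import *
o=r.get_obs(); f=imaging.grab_frame("wrist")
np.save("w3.npy",[f,o],allow_pickle=True); save("w3z",zoom(f["color"],135,395,125,295,3));save("w3",f["color"])
f=imaging.grab_frame("side"); save("s3",zoom(f["color"],185,355,140,280,4.2))
E
python3 go.py
```

```text
clock: 7.07
tcp_pos: [0.49, -0.1219, 0.0204]
orientation: [-1.094, -1.375, 1.374]
contact_force: [-0.2, 0.9, 0.2]
grip_width: 0.0513
clock: 7.48
tcp_pos: [0.4747, -0.1255, 0.1917]
orientation: [-1.094, -1.374, 1.374]
contact_force: [1.3, 0.4, 0.5]
grip_width: 0.0511
clock: 7.9
tcp_pos: [0.436, -0.0835, 0.3495]
orientation: [-1.098, -1.379, 1.37]
contact_force: [0.8, -0.6, 1.5]
grip_width: 0.0509
clock: 8.32
tcp_pos: [0.4347, -0.0837, 0.344]
orientation: [-1.092, -1.371, 1.375]
contact_force: [0.8, 0.5, -0.9]
grip_width: 0.0
t 8.42 clamp [-122.7    9.   344.3] toolx az 89.83 tilt [-0.11 -0.04] Fc [ 0.3 -0.3 -0.4] q [-0.53 -0.05  0.56  1.95  0.03  1.24  1.82] w 0.0001
```

View pics/w3.png

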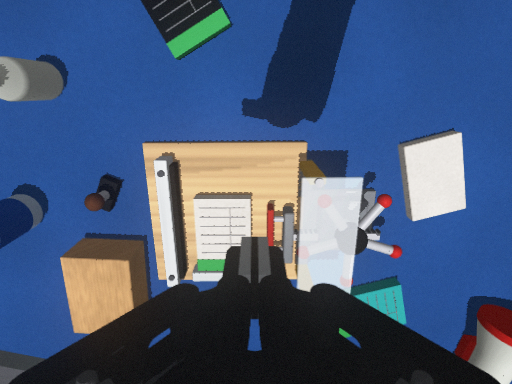

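View pics/s3.png

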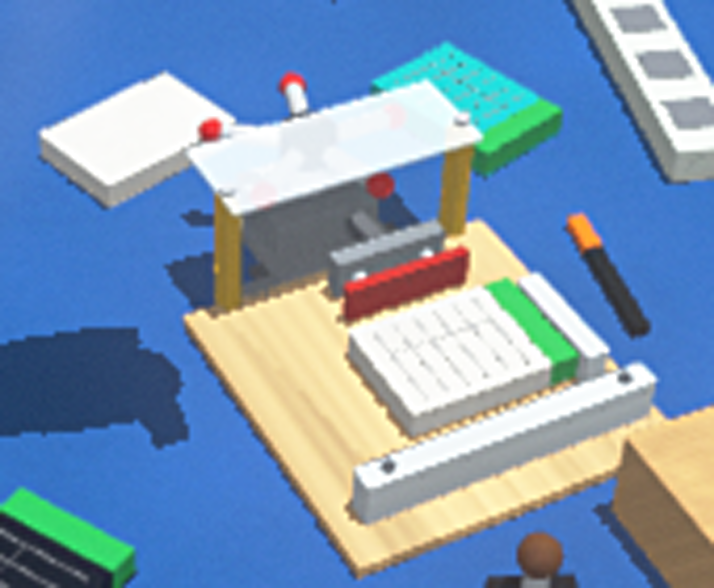

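The pad sits flush with the stop in the side view, band edge on the bar at (545,320). I'll check the closed fingertips' thickness in w3.

```bash
python3 - <<'E'
from h import *
f,o=np.load("w3.npy",allow_pickle=True)
im=zoom(f["color"],180,330,220,340,5).astype(int); im=np.clip(im*2.2,0,255).astype(np.uint8); save("w3f",im)
C=np.array(f["hand_eye"])
for P in [(0,0,0),(0,-.019,0),(0,0,.011),(0,0,-.011),(.0145,0,.011)]: print(P,proj(f,C,np.array(P)).round(1))
E
python3 - <<'E' | tail -5
from m2 import *
E
```

```text
(0, 0, 0) [[251.5 249.6]]
(0, -0.019, 0) [[251.2 269.5]]
(0, 0, 0.011) [[251.4 230.7]]
(0, 0, -0.011) [[251.6 267.6]]
(0.0145, 0, 0.011) [[279.4 230.7]]
pad [ 0.5975692 -0.0483556]
pad [ 0.62053935 -0.13600338]
fence [ 0.47760417 -0.20238728] [ 0.65356684 -0.16571427]
stop [ 0.65653966 -0.1094758 ] [ 0.6419967 -0.0488117]
jaw [ 0.51364082 -0.04120607] [ 0.61782791 -0.0180693 ]
```

View pics/w3f.png

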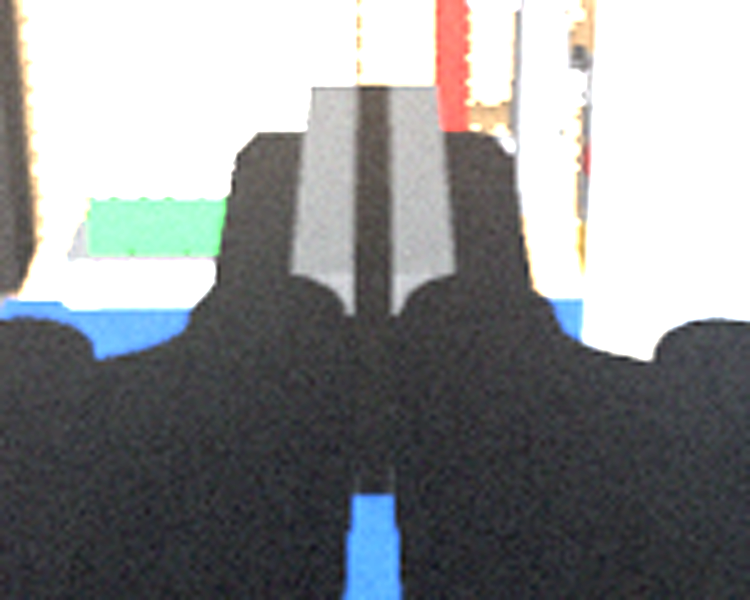

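View pics/w3z.png

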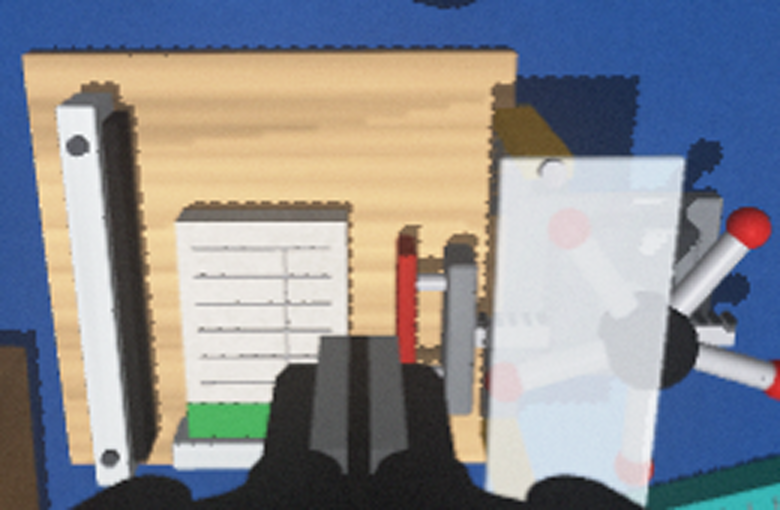

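```bash
python3 -m jog '0 7 0 0 0 0 0;0 7 0 0 0 0 0;0 7 0 0 0 0 0;0 7 0 0 0 0 0;0 7 0 0 0 0 0'; python3 -m jog '0 7 0 0 0 0 0;0 7 0 0 0 0 0;0 7 0 0 0 0 0;0 7 0 0 0 0 0;0 7 0 0 0 0 0'; python3 -m jog '0 2.8 0 0 0 0 0;0 0 0 0 0 0 0;0 0 0 0 0 0 0;0 0 0 0 0 0 0;0 0 0 0 0 0 0'; python3 go.py -17 210 260
```

```text
clock: 8.83
tcp_pos: [0.4351, -0.0834, 0.3447]
orientation: [-1.369, -0.916, 0.918]
contact_force: [1.0, 0.2, 0.6]
grip_width: -0.0002
clock: 9.25
tcp_pos: [0.4351, -0.0834, 0.3447]
orientation: [-1.525, -0.445, 0.447]
contact_force: [-0.1, -0.4, 0.8]
grip_width: 0.0001
clock: 9.67
tcp_pos: [0.4352, -0.0833, 0.3451]
orientation: [-1.531, -0.413, 0.414]
contact_force: [-0.6, -0.1, -0.1]
grip_width: 0.0003
t 9.67 clamp [-122.4    9.2  345.1] toolx az 17.13 tilt [-0.02 -0.01] Fc [-0.6  0.  -0.1] q [-0.48 -0.05  0.51  1.95  0.03  1.24  0.55] w 0.0003
shift [159.9  85.1 160.8]
```

```bash
python3 -m jog '0 0 0 16 8.5 16 0;0 0 0 16 8.5 16 0;0 0 0 16 8.5 16 0;0 0 0 16 8.5 16 0;0 0 0 16 8.5 16 0'; python3 -m jog '0 0 0 16 8.5 16 0;0 0 0 16 8.5 16 0;0 0 0 16 8.5 16 0;0 0 0 16 8.5 16 0;0 0 0 16 8.5 16 0';python3 -m jog '0 0 0 0 10 0 0;0 0 0 0 10 0 0;0 0 0 0 10 0 0;0 0 0 0 0 0 0;0 0 0 0 0 0 0'; python3 go.py -17 204 150
python3 - <<'E'
from h import *
o=r.get_obs(); f=imaging.grab_frame("wrist")
np.save("w4.npy",[f,o],allow_pickle=True); save("w4",f["color"])
E
```

```text
clock: 10.08
tcp_pos: [0.4644, 0.0272, 0.3024]
orientation: [-1.531, -0.414, 0.413]
contact_force: [0.3, -0.0, 0.7]
grip_width: 0.0001
clock: 10.5
tcp_pos: [0.4933, 0.1367, 0.2598]
orientation: [-1.531, -0.413, 0.414]
contact_force: [0.3, 0.5, 0.6]
grip_width: -0.0002
clock: 10.92
tcp_pos: [0.4927, 0.1342, 0.2298]
orientation: [-1.532, -0.41, 0.413]
contact_force: [-0.1, 0.2, -0.1]
grip_width: 0.0002
t 10.92 clamp [-17.1 208.  229.8] toolx az 16.98 tilt [-0.07 -0.05] Fc [-0.   0.2 -0.1] q [-0.68  0.21  0.33  1.96 -0.08  0.98  0.22] w 0.0002
shift [-0.9 79.8 -3.8]
```

View pics/w4.png

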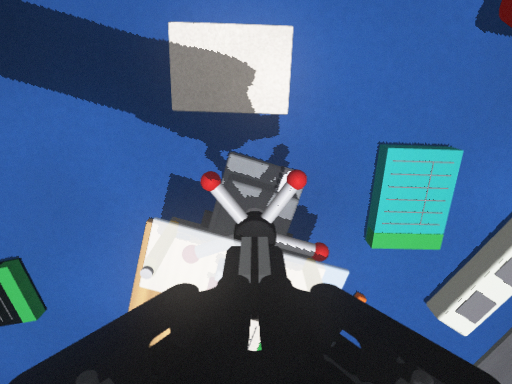

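The view shows balls at (210,181), (297,180) and (321,251), and the hub at (254,229). I'll locate the hub from the balls.

```bash
cat > balls.py <<'E'
from h import *
from go import T0,Rm
def balls(f,o,amin=30):
    C=cam(f,o); hsv=cv2.cvtColor(f["color"],cv2.COLOR_RGB2HSV)
    m=(((hsv[...,0]<6)|(hsv[...,0]>174))&(hsv[...,1]>170)&(hsv[...,2]>90)).astype(np.uint8)
    n,l,s,c=cv2.connectedComponentsWithStats(m); out=[]
    for i in range(1,n):
        if s[i,4]<amin: continue
        p=(onplane(f,C,[c[i]],.085)[0,:2]-T0)@Rm*1000
        d=np.hypot(p[0],p[1]-150)
        if 60<d<85: out.append(p); print("ball px",c[i].round(1),"area",s[i,4],"clamp",p.round(1),"d",d.round(1),"az",np.degrees(np.arctan2(p[1]-150,p[0])).round(1))
    return np.array(out)
if __name__=="__main__":
    import sys
    f,o=np.load(sys.argv[1],allow_pickle=True); B=balls(f,o)
E
python3 balls.py w4.npy; python3 balls.py w1.npy
```

```text
ball px [296.6 178.9] area 272 clamp [ 24.1 220.2] d 74.2 az 71.1
ball px [209.6 180.8] area 268 clamp [-57.3 193.4] d 71.9 az 142.9
ball px [321.4 250.5] area 138 clamp [ 76.  153.1] d 76.0 az 2.3
ball px [367.7 185.4] area 106 clamp [-56.4 195. ] d 72.1 az 141.5
ball px [379.6 233.9] area 87 clamp [ 25.1 222.5] d 76.7 az 70.9
```

```bash
python3 -m jog '0 0 0 0 22 -0.6 0;0 0 0 0 22 -0.6 0;0 0 0 0 22 -0.6 0;0 0 0 0 22 -0.6 0;0 0 0 0 22 -0.6 0'; python3 go.py -17 205 68
```

```text
clock: 11.38
tcp_pos: [0.4954, 0.1326, 0.1203]
orientation: [-1.531, -0.414, 0.41]
contact_force: [0.1, 0.4, 0.0]
grip_width: 0.0
t 11.38 clamp [-14.8 205.8 120.3] toolx az 17.03 tilt [0.12 0.05] Fc [0.2 0.4 0. ] q [-0.63  0.36  0.3   2.06 -0.16  0.74  0.3 ] w 0.0
shift [-2.4 52.3 -0.1]
```

```bash
python3 -m jog '0 0 0 -1.5 12 0 0;0 0 0 0 12 0 0;0 0 0 0 12 0 0;0 0 0 0 10 0 0;0 0 0 0 5 0 0'; python3 go.py -17 205 68;  python3 - <<'E'
from h import *
o=r.get_obs(); f=imaging.grab_frame("wrist"); save("w5",f["color"])
E
```

```text
clock: 11.8
tcp_pos: [0.4933, 0.1318, 0.0688]
orientation: [-1.531, -0.412, 0.413]
contact_force: [-0.6, -0.9, 0.9]
grip_width: -0.0002
t 11.8 clamp [-17.  205.5  68.8] toolx az 17.04 tilt [-0.01 -0.01] Fc [-0.8 -0.8  0.9] q [-0.6   0.45  0.27  2.09 -0.2   0.63  0.33] w -0.0002
shift [-0.1  0.8 -0.5]
```

View pics/w5.png

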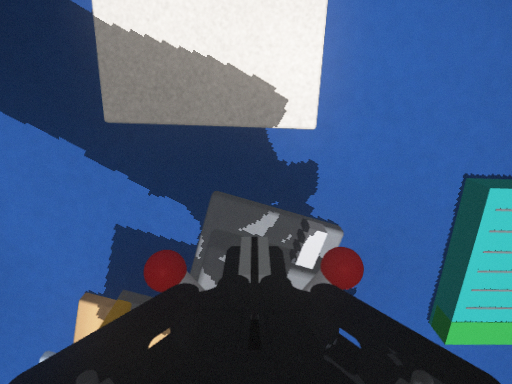

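```bash
python3 -m jog '0 6 0 1.9 0 0.1 0;0 6 0 1.9 0 0.2 0;0 6 0 1.9 0 0.4 0;0 6 0 1.9 0 0.4 0;0 6 0 1.9 0 0.6 0'; python3 go.py -7.4 207.4 68
```

```text
clock: 12.27
tcp_pos: [0.5026, 0.137, 0.0702]
orientation: [-1.57, 0.001, -0.003]
contact_force: [0.5, 0.1, 0.3]
grip_width: -0.0001
t 12.27 clamp [ -6.9 208.4  70.2] toolx az -13.23 tilt [0.08 0.05] Fc [ 0.5 -0.1  0.3] q [-0.71  0.48  0.41  2.08 -0.31  0.65 -0.1 ] w -0.0001
shift [-0.3  2.1 -1.1]
```

Now I'll approach contact slowly and fix the orientation to −21°.

```bash
python3 -m jog '0 2 0 1 1 0 0;0 2 0 1 0.5 0 0;0 2 0 1 0 0 0;0 2 0 1 0 0 0;0 0 0 1 0 0 0'; python3 go.py 0 0 68;python3 -m jog '0 0 0 1 0 0.4 0;0 0 0 1 0 0.4 0;0 1 0 1 0 0.4 0;0 1 0 1 0 0.4 0;0 1 0 1 0 0.4 0'; python3 go.py 0 0 68
```

```text
clock: 12.68
tcp_pos: [0.5071, 0.1367, 0.0685]
orientation: [-1.567, 0.108, -0.108]
contact_force: [-3.0, 0.3, 1.7]
grip_width: -0.0001
t 12.68 clamp [ -2.5 207.2  68.5] toolx az -20.99 tilt [0.02 0.04] Fc [-2.8  1.   1.7] q [-0.73  0.49  0.44  2.07 -0.34  0.65 -0.2 ] w -0.0001
shift [  76.5    0.3 -192.5]
clock: 13.1
tcp_pos: [0.5096, 0.1376, 0.0676]
orientation: [-1.566, 0.152, -0.144]
contact_force: [-8.0, 0.0, 6.4]
grip_width: -0.0004
t 13.1 clamp [1.000e-01 2.074e+02 6.760e+01] toolx az -23.9 tilt [-0.29  0.01] Fc [-7.7  1.8  6.4] q [-0.74  0.5   0.46  2.06 -0.35  0.66 -0.24] w -0.0004
shift [  83.9   -0.7 -189.7]
```

```bash
python3 -m jog '0 2 0 1.85 -0.3 0.8 0;0 3 0 2.75 -0.3 1.14 0;0 3 0 2.75 -0.3 1.14 0;0 3 0 2.75 -0.2 1.14 0;0 3 0 2.75 0 1.14 0'; python3 go.py 0 0 68
```

```text
clock: 13.52
tcp_pos: [0.5224, 0.1395, 0.0679]
orientation: [-1.545, 0.346, -0.335]
contact_force: [-7.7, 1.4, -0.6]
grip_width: 0.0004
t 13.52 clamp [ 13.  206.4  67.9] toolx az -37.97 tilt [-0.41  0.  ] Fc [-7.2  3.1 -0.6] q [-0.78  0.53  0.52  2.03 -0.41  0.69 -0.43] w 0.0004
shift [ 116.7   -0.4 -170.8]
```

```bash
python3 -m jog '0 3 0 2.75 0 1.14 0;0 3 0 2.75 0 1.14 0;0 3 0 2.75 0 1.14 0;0 3 0 2.75 0 1.14 0;0 3 0 2.75 0 1.14 0'; python3 go.py 0 0 68;python3 -m jog '0 3 0 2.75 0 1.14 0;0 3 0 2.75 0 1.14 0;0 3 0 2.75 0 1.14 0;0 3 0 2.75 0 1.14 0;0 0 0 0 0 0 0'; python3 go.py 0 0 68
```

```text
clock: 13.93
tcp_pos: [0.5373, 0.1379, 0.0679]
orientation: [-1.503, 0.55, -0.539]
contact_force: [-7.5, 2.0, -0.9]
grip_width: 0.0001
t 13.93 clamp [ 27.1 201.5  67.9] toolx az -52.95 tilt [-0.4   0.04] Fc [-6.9  3.7 -0.9] q [-0.81  0.57  0.59  2.   -0.47  0.72 -0.62] w 0.0001
shift [ 144.4   -0.4 -143.1]
clock: 14.35
tcp_pos: [0.5489, 0.1336, 0.0679]
orientation: [-1.455, 0.711, -0.702]
contact_force: [-6.4, 3.4, -0.7]
grip_width: -0.0001
t 14.35 clamp [ 37.5 194.7  67.9] toolx az -64.96 tilt [-0.35  0.05] Fc [-5.4  4.8 -0.7] q [-0.83  0.6   0.64  1.98 -0.53  0.74 -0.77] w -0.0001
shift [ 160.5   -0.4 -116.3]
```

```bash
python3 -m jog '0 0 0 -4 0 0 0;0 0 0 -4 0 0 0;0 0 0 0 -17 0 0;0 0 0 0 -17 0 0;0 0 0 0 -18 0 0'; python3 -m jog '0 -7 0 0 0 0 0;0 -7 0 0 0 0 0;0 -7 0 0 0 0 0;0 -7 0 0 0 0 0;0 -7 0 0 0 0 0'; python3 -m jog '0 -7 0 0 0 0 0;0 -7 0 0 0 0 0;0 -7 0 0 0 0 0;0 -7 0 0 0 0 0;0 -7 0 0 0 0 0';  python3 -m jog '0 -6.5 0 0 0 0 0;0 -6.5 0 0 0 0 0;0 -6.5 0 0 0 0 0;0 -6.5 0 0 0 0 0;0 0 0 0 0 0 0'; python3 go.py -41 190 118;python3 - <<'E'
from balls import *
o=r.get_obs(); f=imaging.grab_frame("wrist");save("w6",f["color"]);balls(f,o)
E
```

```text
clock: 14.77
tcp_pos: [0.547, 0.139, 0.1217]
orientation: [-1.453, 0.705, -0.706]
contact_force: [0.6, 0.6, -1.4]
grip_width: -0.0002
clock: 15.18
tcp_pos: [0.5474, 0.1391, 0.1215]
orientation: [-1.558, 0.224, -0.227]
contact_force: [0.4, -0.0, -0.1]
grip_width: 0.0005
clock: 15.6
tcp_pos: [0.5474, 0.139, 0.1215]
orientation: [-1.556, -0.256, 0.252]
contact_force: [-0.5, -0.2, -0.4]
grip_width: 0.0001
clock: 16.02
tcp_pos: [0.5474, 0.1389, 0.1215]
orientation: [-1.485, -0.608, 0.604]
contact_force: [-1.1, -0.1, 0.1]
grip_width: -0.0
t 16.02 clamp [ 37.3 200.2 121.5] toolx az 31.3 tilt [0.11 0.04] Fc [-1.1  0.2  0.1] q [-0.57  0.44  0.27  1.94 -0.16  0.79  0.57] w -0.0
shift [-72.1   3.3  32. ]
ball px [198.  155.2] area 795 clamp [-13.4 222. ] d 73.2 az 100.5
ball px [ 68.9 193.1] area 710 clamp [-71.8 158.6] d 72.3 az 173.2
ball px [285.4 256.3] area 131 clamp [ 68.9 191.6] d 80.5 az 31.1
```

View pics/w6.png

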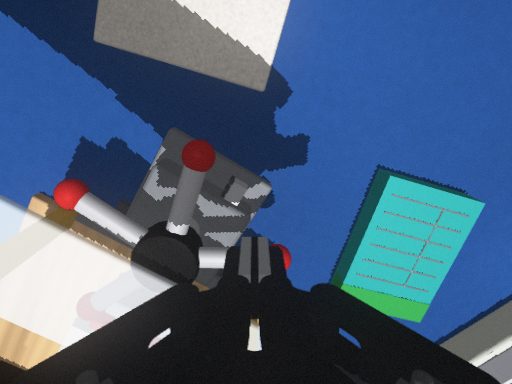

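Balls at (198,155) and (69,193) put the next spoke at 100.8°, so the wheel is at 1.07 rad. I'll move into the next gap.

```bash
python3 -m jog '0 0 0 -14.4 0 6.4 0;0 0 0 -14.4 0 6.4 0;0 0 0 -14.4 0 6.4 0;0 0 0 -14.4 0 6.4 0;0 0 0 -14.4 0 6.4 0'; python3 -m jog '0 0 0 0 4 0 0;0 0 0 0 0 0 0;0 0 0 0 0 0 0;0 0 0 0 0 0 0;0 0 0 0 0 0 0'; python3 go.py -41 190 68
```

```text
clock: 16.48
tcp_pos: [0.4724, 0.1115, 0.1211]
orientation: [-1.486, -0.6, 0.599]
contact_force: [-0.0, -0.3, 0.9]
grip_width: 0.0003
clock: 16.9
tcp_pos: [0.4737, 0.112, 0.117]
orientation: [-1.486, -0.603, 0.602]
contact_force: [-0.6, -0.2, 0.3]
grip_width: 0.0003
t 16.9 clamp [-40.7 190.7 117. ] toolx az 31.05 tilt [0.05 0.01] Fc [-0.6 -0.   0.3] q [-0.6   0.33  0.28  2.12 -0.14  0.71  0.55] w 0.0003
shift [-0.7 49.  -0.4]
```

```bash
python3 -m jog '0 0 0 0 12 0 0;0 0 0 0 12 0 0;0 0 0 0 12 0 0;0 0 0 0 9 0 0;0 0 0 0 3.5 0 0'; python3 go.py 0 0 0;python3 -m jog '0 5 0 1.3 0 0.4 0;0 5 0 1.3 0 0.4 0;0 5 0 1.3 0 0.4 0;0 4 0 1.3 0 0.4 0;0 4 0 1.3 0 0.4 0'; python3 go.py -34.6 195.9 68
```

```text
clock: 17.32
tcp_pos: [0.4724, 0.1116, 0.0672]
orientation: [-1.486, -0.601, 0.604]
contact_force: [0.1, 1.1, -0.2]
grip_width: 0.0001
t 17.32 clamp [-42.  190.6  67.2] toolx az 31.06 tilt [-0.08 -0.04] Fc [ 0.4  1.  -0.2] q [-0.57  0.42  0.25  2.15 -0.18  0.6   0.58] w 0.0001
shift [ -62.3   67.2 -184.9]
clock: 17.73
tcp_pos: [0.4775, 0.1172, 0.0687]
orientation: [-1.552, -0.288, 0.287]
contact_force: [-0.4, -0.1, 0.3]
grip_width: -0.0
t 17.73 clamp [-35.8 194.9  68.7] toolx az 7.86 tilt [0.03 0.02] Fc [-0.4  0.   0.3] q [-0.66  0.43  0.36  2.14 -0.26  0.61  0.25] w -0.0
shift [1.3 0.7 0.8]
```

```bash
python3 -m jog '0 0 0 1.2 0.1 0.4 0;0 0 0 1.2 0 0.4 0;0 0 0 1.2 0 0.4 0;0 0 0 1.2 0 0.4 0;0 0 0 1.2 0 0.4 0'; python3 go.py ; python3 -m jog '0 0 0 0.8 0 0.3 0;0 0 0 0.8 0 0.3 0;0 1 0 1 0 0.4 0;0 2 0 1.85 0 0.8 0;0 2 0 1.85 -0.1 0.8 0'; python3 go.py
```

```text
clock: 18.15
tcp_pos: [0.4819, 0.121, 0.0684]
orientation: [-1.551, -0.291, 0.29]
contact_force: [0.9, -0.2, 1.0]
grip_width: -0.0
t 18.15 clamp [-30.6 197.6  68.4] toolx az 8.11 tilt [-0.    0.01] Fc [ 0.8 -0.4  1. ] q [-0.66  0.44  0.36  2.13 -0.26  0.61  0.25] w -0.0
clock: 18.57
tcp_pos: [0.4843, 0.1241, 0.0678]
orientation: [-1.561, -0.215, 0.224]
contact_force: [-6.5, -4.5, 4.2]
grip_width: -0.0004
t 18.57 clamp [-27.6 200.   67.8] toolx az 2.93 tilt [-0.3  -0.09] Fc [-7.3 -2.9  4.2] q [-0.68  0.45  0.38  2.12 -0.28  0.62  0.17] w -0.0004
```

```bash
python3 -m jog '0 3 0 2.75 -0.3 1.14 0;0 3.5 0 3.2 -0.2 1.35 0;0 3.5 0 3.2 -0.1 1.35 0;0 3.5 0 3.2 0 1.35 0;0 3.5 0 3.2 0 1.35 0'; python3 go.py ; python3 -m jog '0 3.5 0 3.2 0 1.35 0;0 3.5 0 3.2 0 1.35 0;0 3.5 0 3.2 0 1.35 0;0 3.5 0 3.2 0 1.35 0;0 3.5 0 3.2 0 1.35 0'; python3 go.py
```

```text
clock: 18.98
tcp_pos: [0.4977, 0.1335, 0.068]
orientation: [-1.572, 0.019, -0.009]
contact_force: [-8.3, -2.2, 3.3]
grip_width: -0.0002
t 18.98 clamp [-12.4 206.2  68. ] toolx az -14.11 tilt [-0.39 -0.09] Fc [-8.6 -0.3  3.3] q [-0.75  0.49  0.46  2.09 -0.35  0.65 -0.07] w -0.0002
clock: 19.4
tcp_pos: [0.5144, 0.1388, 0.068]
orientation: [-1.558, 0.258, -0.248]
contact_force: [-8.3, -1.1, 1.8]
grip_width: 0.0003
t 19.4 clamp [  5.1 207.5  68. ] toolx az -31.58 tilt [-0.4  -0.04] Fc [-8.3  0.8  1.8] q [-0.8   0.53  0.54  2.05 -0.42  0.68 -0.31] w 0.0003
```

```bash
python3 -m jog '0 3.5 0 3.2 0 1.35 0;0 3.5 0 3.2 0 1.35 0;0 3.5 0 3.2 0 1.35 0;0 3.5 0 3.2 0 1.35 0;0 3.5 0 3.2 0 1.35 0'; python3 go.py ; python3 -m jog '0 3.5 0 3.2 0 1.35 0;0 3.5 0 3.2 0 1.35 0;0 3.5 0 3.2 0 1.35 0;0 3.5 0 3.2 0 1.35 0;0 3.5 0 3.2 0 1.35 0'; python3 go.py
```

```text
clock: 19.82
tcp_pos: [0.5318, 0.1389, 0.068]
orientation: [-1.516, 0.497, -0.486]
contact_force: [-7.4, 1.0, 2.8]
grip_width: 0.0005
t 19.82 clamp [ 22.  203.7  68. ] toolx az -49.04 tilt [-0.4   0.03] Fc [-7.   2.7  2.8] q [-0.83  0.57  0.61  2.01 -0.5   0.72 -0.54] w 0.0005
clock: 20.23
tcp_pos: [0.5481, 0.1341, 0.068]
orientation: [-1.447, 0.733, -0.722]
contact_force: [-7.7, 4.0, 2.6]
grip_width: -0.0003
t 20.23 clamp [ 36.9 195.3  68. ] toolx az -66.5 tilt [-0.39  0.11] Fc [-6.6  5.7  2.6] q [-0.86  0.61  0.69  1.98 -0.57  0.75 -0.76] w -0.0003
```

```bash
python3 -m jog '0 0 0 -4 0 0 0;0 0 0 -4 0 0 0;0 0 0 0 -17 0 0;0 0 0 0 -17 0 0;0 0 0 0 -18 0 0'; python3 -m jog '0 -7 0 0 0 0 0;0 -7 0 0 0 0 0;0 -7 0 0 0 0 0;0 -7 0 0 0 0 0;0 -7 0 0 0 0 0'; python3 -m jog '0 -7 0 0 0 0 0;0 -7 0 0 0 0 0;0 -7 0 0 0 0 0;0 -7 0 0 0 0 0;0 -7 0 0 0 0 0';  python3 -m jog '0 -7 0 0 0 0 0;0 -7 0 0 0 0 0;0 -7 0 0 0 0 0;0 -7 0 0 0 0 0;0 0 0 0 0 0 0'; python3 go.py -41 190 118;python3 - <<'E'
from balls import *
o=r.get_obs(); f=imaging.grab_frame("wrist");balls(f,o)
s=imaging.grab_frame("side"); save("s7",zoom(s["color"],185,355,140,280,4.2))
E
```

```text
clock: 20.65
tcp_pos: [0.5465, 0.1391, 0.1215]
orientation: [-1.447, 0.725, -0.725]
contact_force: [-0.3, 0.5, 0.6]
grip_width: -0.0001
clock: 21.07
tcp_pos: [0.547, 0.1393, 0.1214]
orientation: [-1.556, 0.244, -0.246]
contact_force: [0.0, 0.3, -0.2]
grip_width: -0.0001
clock: 21.48
tcp_pos: [0.547, 0.1392, 0.1213]
orientation: [-1.558, -0.235, 0.233]
contact_force: [-1.3, -0.5, -0.8]
grip_width: -0.0001
clock: 21.9
tcp_pos: [0.547, 0.139, 0.1214]
orientation: [-1.482, -0.615, 0.612]
contact_force: [0.1, -0.7, 0.3]
grip_width: 0.0
t 21.9 clamp [ 36.9 200.3 121.4] toolx az 31.86 tilt [0.08 0.05] Fc [-0.1 -0.7  0.3] q [-0.61  0.44  0.32  1.94 -0.19  0.79  0.6 ] w 0.0
shift [-71.6   3.2  32.3]
ball px [198.5 155.3] area 799 clamp [-13.7 221.8] d 73.1 az 100.8
ball px [ 69.  192.4] area 711 clamp [-71.8 158.2] d 72.3 az 173.5
ball px [285.1 256.6] area 128 clamp [ 68.5 191.8] d 80.2 az 31.4
```

View pics/s7.png

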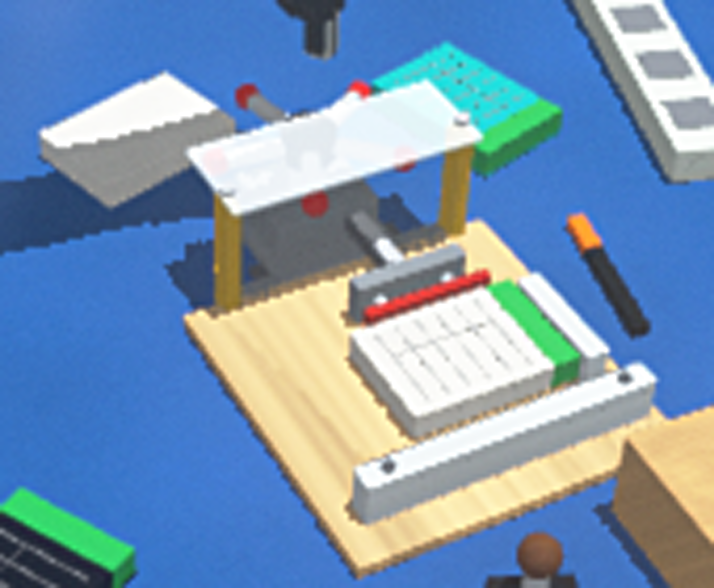

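Spoke is at 101° again (wheel about 2.31 rad), the jaw is just touching the pad at (430,297), and the pad is still at the stop. Next spoke.

```bash
python3 -m jog '0 0 0 -14.4 0 6.4 0;0 0 0 -14.4 0 6.4 0;0 0 0 -14.4 0 6.4 0;0 0 0 -14.4 0 6.4 0;0 0 0 -14.4 4 6.4 0'; python3 -m jog '0 0 0 0 2 0 0;0 0 0 0 12 0 0;0 0 0 0 12 0 0;0 0 0 0 12 0 0;0 0 0 0 8 0 0'; python3 go.py -41 190 68; python3 -m jog '0 5 0 1.3 1 0.4 0;0 5 0 1.3 0 0.4 0;0 5 0 1.3 0 0.4 0;0 4.5 0 1.3 0 0.4 0;0 4 0 1.3 0 0.4 0'; python3 go.py -34.6 195.9 68
```

```text
clock: 22.42
tcp_pos: [0.4728, 0.111, 0.1175]
orientation: [-1.484, -0.608, 0.606]
contact_force: [-0.9, 0.6, 0.2]
grip_width: 0.0003
clock: 22.83
tcp_pos: [0.4733, 0.1113, 0.0702]
orientation: [-1.484, -0.608, 0.608]
contact_force: [0.3, -0.0, -0.1]
grip_width: -0.0001
t 22.83 clamp [-41.2 190.1  70.2] toolx az 31.47 tilt [ 0.01 -0.01] Fc [ 0.3 -0.1 -0.1] q [-0.6   0.42  0.29  2.15 -0.21  0.6   0.62] w -0.0001
shift [ 0.1  2.2 -0.2]
clock: 23.25
tcp_pos: [0.4778, 0.1167, 0.07]
orientation: [-1.552, -0.286, 0.285]
contact_force: [-0.4, 0.8, 0.6]
grip_width: 0.0001
t 23.25 clamp [-35.6 194.3  70. ] toolx az 7.76 tilt [0.04 0.  ] Fc [-0.2  0.9  0.6] q [-0.69  0.44  0.4   2.14 -0.29  0.61  0.28] w 0.0001
shift [1.2 2.  1.5]
```

```bash
python3 -m jog '0 0 0 1.2 0.6 0.5 0;0 0 0 1.2 0.5 0.5 0;0 0 0 1.2 0 0.5 0;0 0 0 1.2 0 0.4 0;0 0 0 1.2 0 0.4 0'; python3 -m jog '0 0 0 0.8 0 0.3 0;0 0 0 0.8 0 0.3 0;0 1 0 1 0 0.4 0;0 2 0 1.85 -0.1 0.8 0;0 2 0 1.85 -0.1 0.8 0'; python3 go.py;  python3 -m jog '0 3 0 2.75 -0.3 1.14 0;0 3.5 0 3.2 -0.2 1.35 0;0 3.5 0 3.2 -0.1 1.35 0;0 3.5 0 3.2 0 1.35 0;0 3.5 0 3.2 0 1.35 0'; python3 go.py
```

```text
clock: 23.67
tcp_pos: [0.4819, 0.1206, 0.0689]
orientation: [-1.551, -0.29, 0.29]
contact_force: [-0.0, -1.3, 0.4]
grip_width: -0.0
clock: 24.08
tcp_pos: [0.4841, 0.1235, 0.0685]
orientation: [-1.561, -0.215, 0.224]
contact_force: [-7.3, -4.1, 5.0]
grip_width: 0.0
t 24.08 clamp [-27.9 199.5  68.5] toolx az 2.92 tilt [-0.32 -0.1 ] Fc [-8.  -2.4  5. ] q [-0.72  0.46  0.42  2.12 -0.31  0.63  0.21] w 0.0
clock: 24.5
tcp_pos: [0.4975, 0.133, 0.0687]
orientation: [-1.572, 0.02, -0.008]
contact_force: [-8.4, -3.2, 2.9]
grip_width: 0.0
t 24.5 clamp [-12.7 205.7  68.7] toolx az -14.12 tilt [-0.41 -0.09] Fc [-8.9 -1.2  2.9] q [-0.78  0.49  0.5   2.09 -0.38  0.66 -0.04] w 0.0
```

```bash
python3 -m jog '0 3.5 0 3.2 0 1.35 0;0 3.5 0 3.2 0 1.35 0;0 3.5 0 3.2 0 1.35 0;0 3.5 0 3.2 0 1.35 0;0 3.5 0 3.2 0 1.35 0'; python3 go.py ; python3 -m jog '0 3 0 2.75 0 1.14 0;0 3 0 2.75 0 1.14 0;0 3 0 2.75 0 1.14 0;0 3 0 2.75 0 1.14 0;0 3 0 2.75 0 1.14 0'; python3 go.py
```

```text
clock: 24.92
tcp_pos: [0.5142, 0.1384, 0.0687]
orientation: [-1.558, 0.259, -0.247]
contact_force: [-8.1, -1.4, 3.2]
grip_width: -0.0
t 24.92 clamp [  4.7 207.2  68.7] toolx az -31.58 tilt [-0.42 -0.03] Fc [-8.2  0.5  3.2] q [-0.83  0.53  0.58  2.05 -0.46  0.69 -0.27] w -0.0
clock: 25.33
tcp_pos: [0.5291, 0.1388, 0.0687]
orientation: [-1.524, 0.463, -0.451]
contact_force: [-8.5, 1.4, 3.5]
grip_width: -0.0003
t 25.33 clamp [ 19.4 204.2  68.7] toolx az -46.51 tilt [-0.41  0.04] Fc [-8.   3.3  3.5] q [-0.86  0.57  0.64  2.02 -0.52  0.72 -0.47] w -0.0003
```

```bash
python3 -m jog '0 3 0 2.75 0 1.14 0;0 3 0 2.75 0 1.14 0;0 2 0 1.85 0 0.75 0;0 2 0 1.85 0 0.75 0;0 2 0 1.85 0 0.75 0'; python3 go.py; python3 -m jog '0 2 0 1.85 0 0.75 0;0 2 0 1.85 0 0.75 0;0 2 0 1.85 0 0.75 0;0 0 0 0 0 0 0;0 0 0 0 0 0 0'; python3 go.py
```

```text
clock: 25.75
tcp_pos: [0.5408, 0.1363, 0.0687]
orientation: [-1.482, 0.624, -0.613]
contact_force: [-8.0, 2.7, 2.9]
grip_width: -0.0002
t 25.75 clamp [ 30.2 199.2  68.7] toolx az -58.44 tilt [-0.39  0.09] Fc [-7.2  4.4  2.9] q [-0.88  0.6   0.7   2.   -0.57  0.75 -0.62] w -0.0002
clock: 26.17
tcp_pos: [0.5466, 0.134, 0.0687]
orientation: [-1.457, 0.703, -0.693]
contact_force: [-6.9, 2.2, 1.9]
grip_width: 0.0002
t 26.17 clamp [ 35.4 195.6  68.7] toolx az -64.34 tilt [-0.34  0.1 ] Fc [-6.3  3.7  1.9] q [-0.88  0.62  0.72  1.99 -0.6   0.76 -0.7 ] w 0.0002
```

```bash
python3 -m jog '0 0 0 -4 0 0 0;0 0 0 -4 0 0 0;0 0 0 0 -17 0 0;0 0 0 0 -17 0 0;0 0 0 0 -18 0 0'; python3 -m jog '0 -7 0 0 0 0 0;0 -7 0 0 0 0 0;0 -7 0 0 0 0 0;0 -7 0 0 0 0 0;0 -7 0 0 0 0 0'; python3 -m jog '0 -7 0 0 0 0 0;0 -7 0 0 0 0 0;0 -7 0 0 0 0 0;0 -7 0 0 0 0 0;0 -7 0 0 0 0 0';  python3 -m jog '0 -7 0 0 0 0 0;0 -7 0 0 0 0 0;0 -7 0 0 0 0 0;0 -5 0 0 0 0 0;0 0 0 0 0 0 0'; python3 go.py -41 190 118;python3 - <<'E'
from balls import *
o=r.get_obs(); f=imaging.grab_frame("wrist");balls(f,o)
s=imaging.grab_frame("side"); np.save("side8.npy",s,allow_pickle=True); save("s8",zoom(s["color"],240,355,190,280,6))
t=imaging.grab_frame("top"); np.save("top8.npy",t,allow_pickle=True);save("t8",zoom(t["color"],200,350,120,230,5))
E
```

```text
clock: 26.58
tcp_pos: [0.5446, 0.1388, 0.1222]
orientation: [-1.456, 0.699, -0.7]
contact_force: [0.7, -0.4, -0.2]
grip_width: -0.0002
clock: 27.0
tcp_pos: [0.545, 0.1389, 0.1221]
orientation: [-1.559, 0.218, -0.22]
contact_force: [0.2, -0.8, 0.6]
grip_width: -0.0002
clock: 27.42
tcp_pos: [0.545, 0.1388, 0.122]
orientation: [-1.555, -0.262, 0.259]
contact_force: [0.4, -0.2, 0.6]
grip_width: -0.0001
clock: 27.83
tcp_pos: [0.545, 0.1387, 0.122]
orientation: [-1.483, -0.613, 0.61]
contact_force: [-0.4, -0.4, 0.2]
grip_width: 0.0
t 27.83 clamp [ 34.8 200.5 122. ] toolx az 31.73 tilt [0.08 0.04] Fc [-0.4 -0.3  0.2] q [-0.64  0.44  0.36  1.95 -0.21  0.79  0.62] w 0.0
shift [-70.    3.9  31. ]
ball px [198. 156.] area 789 clamp [-15.8 221.3] d 73.1 az 102.5
ball px [ 71.3 196.2] area 674 clamp [-72.1 156.6] d 72.4 az 174.8
ball px [285.6 254.6] area 228 clamp [ 66.2 193. ] d 78.9 az 33.0
```

View pics/s8.png

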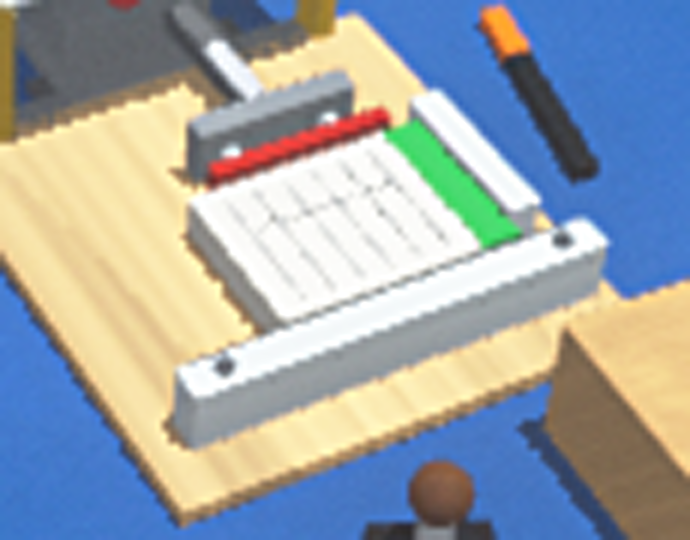

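View pics/t8.png

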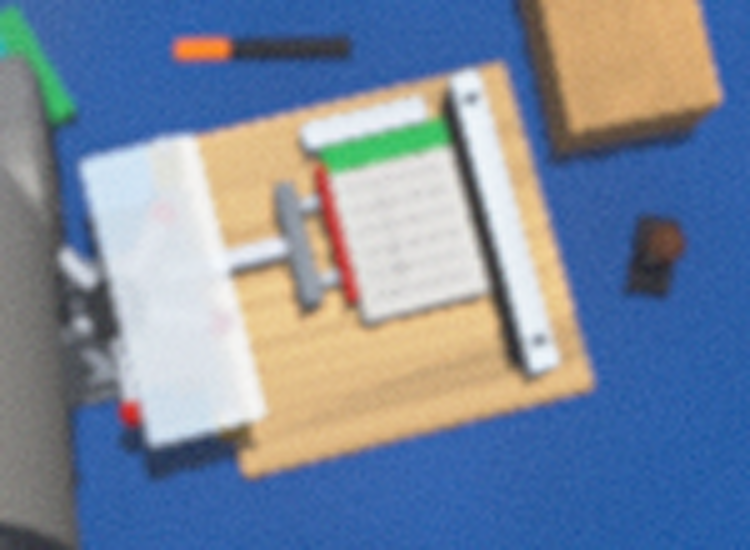

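Wheel is about 3.55 rad. The pad is still square on the stop (band edge flush at (425,125) in the top view), with only a small gap to the fence. This next spoke should be the last, so I'll track force in small steps.

```bash
python3 -m jog '0 0 0 -14.2 0 6.4 0;0 0 0 -14.2 0 6.4 0;0 0 0 -14.2 0 6.2 0;0 0 0 -14.2 0 6.2 0;0 0 0 -14.2 4 6.2 0'; python3 -m jog '0 0 0 0 2 0 0;0 0 0 0 12 0 0;0 0 0 0 12 0 0;0 0 0 0 12 0 0;0 0 0 0 9 0 0'; python3 go.py -41 190 68; python3 -m jog '0 5 0 1.3 1 0.4 0;0 5 0 1.3 0 0.4 0;0 5 0 1.3 0 0.4 0;0 3.5 0 1.3 0 0.4 0;0 3 0 1.3 0 0.4 0'; python3 go.py -35.6 195.4 68.5
```

```text
clock: 28.4
tcp_pos: [0.4718, 0.111, 0.1182]
orientation: [-1.484, -0.609, 0.606]
contact_force: [0.2, -0.1, 0.1]
grip_width: -0.0002
clock: 28.82
tcp_pos: [0.4725, 0.1114, 0.07]
orientation: [-1.484, -0.609, 0.608]
contact_force: [-0.5, 0.1, -0.6]
grip_width: -0.0003
t 28.82 clamp [-41.9 190.4  70. ] toolx az 31.51 tilt [ 0.03 -0.  ] Fc [-0.5  0.2 -0.6] q [-0.63  0.42  0.33  2.15 -0.24  0.6   0.65] w -0.0003
shift [ 0.6  2.  -0.8]
clock: 29.23
tcp_pos: [0.4768, 0.1167, 0.0696]
orientation: [-1.548, -0.315, 0.314]
contact_force: [-0.1, -0.5, -0.0]
grip_width: 0.0003
t 29.23 clamp [-36.6 194.5  69.6] toolx az 9.84 tilt [ 0.04 -0.01] Fc [-0.2 -0.5 -0. ] q [-0.72  0.44  0.43  2.14 -0.32  0.61  0.34] w 0.0003
shift [1.1 1.1 0.7]
```

```bash
cat > st.py <<'E'
from go import *
o,M,p,ax,F=where(); v=p[:2]-[0.5,151]
az=np.degrees(np.arctan2(v[1],v[0]));rr=np.hypot(*v)
fh=np.hypot(*F[:2]); a=az-np.degrees(np.arcsin(20.5/rr))
u=np.array([np.cos(np.radians(a)),np.sin(np.radians(a))]); tang=F[0]*-u[1]+F[1]*u[0]
print("az",az.round(1),"r",rr.round(1),"spoke~",a.round(1),"wheel~",round(float(np.radians(306-a)),3),"lead",(a-90-ax).round(1),"Fh",fh.round(1),"Ftan",tang.round(1),"Ftot",np.linalg.norm(F).round(1),"Fz",F[2].round(1),"z",p[2].round(1))
E
python3 -m jog '0 0 0 1.2 0.6 0.5 0;0 0 0 1.2 0.4 0.5 0;0 0 0 1.2 0 0.5 0;0 0 0 1.2 0 0.4 0;0 0 0 1.0 0 0.4 0'; python3 -m jog '0 0 0 0.8 0 0.3 0;0 0 0 0.8 0 0.3 0;0 1 0 1 -0.1 0.4 0;0 1 0 1 -0.1 0.4 0;0 2 0 1.85 -0.2 0.8 0'; python3 st.py
```

```text
clock: 29.65
tcp_pos: [0.4803, 0.1205, 0.0686]
orientation: [-1.548, -0.317, 0.318]
contact_force: [-2.1, -2.6, 1.3]
grip_width: -0.0002
clock: 30.07
tcp_pos: [0.4819, 0.1228, 0.0685]
orientation: [-1.556, -0.256, 0.266]
contact_force: [-5.7, -5.8, 2.9]
grip_width: 0.0003
az 122.4 r 57.3 spoke~ 101.4 wheel~ 3.571 lead 5.5 Fh 8.1 Ftan 7.5 Ftot 8.6 Fz 2.9 z 68.5
```

```bash
python3 -m jog '0 2 0 1.84 -0.1 0.75 0;0 2 0 1.84 -0.1 0.75 0;0 2 0 1.84 0 0.75 0;0 1 0 0.92 0 0.37 0;0 1 0 0.92 0 0.37 0'>/dev/null; python3 st.py; python3 -m jog '0 1 0 0.92 0 0.37 0;0 1 0 0.92 0 0.37 0;0 1 0 0.92 0 0.37 0;0 1 0 0.92 0 0.37 0;0 1 0 0.92 0 0.37 0' >/dev/null; python3 st.py
```

```text
az 114.4 r 57.3 spoke~ 93.4 wheel~ 3.71 lead 5.5 Fh 9.0 Ftan 8.7 Ftot 9.7 Fz 3.7 z 68.5
az 109.4 r 57.3 spoke~ 88.4 wheel~ 3.797 lead 5.4 Fh 8.3 Ftan 8.1 Ftot 8.9 Fz 3.1 z 68.5
```

```bash
python3 -m jog '0 1 0 0.92 0 0.37 0;0 1 0 0.92 0 0.37 0;0 1 0 0.92 0 0.37 0;0 1 0 0.92 0 0.37 0;0 1 0 0.92 0 0.37 0' >/dev/null; python3 st.py
```

```text
az 104.4 r 57.2 spoke~ 83.4 wheel~ 3.885 lead 5.4 Fh 7.8 Ftan 7.4 Ftot 9.2 Fz 4.9 z 68.5
```

Still free at about 8 N. Continuing.

```bash
python3 -m jog '0 1 0 0.92 -0.1 0.37 0;0 1 0 0.92 0 0.37 0;0 1 0 0.92 0 0.37 0;0 1 0 0.92 0 0.37 0;0 1 0 0.92 0 0.37 0' >/dev/null; python3 st.py
```

```text
az 99.8 r 57.3 spoke~ 78.8 wheel~ 3.965 lead 5.8 Fh 8.4 Ftan 8.3 Ftot 9.3 Fz 4.0 z 68.4
```

```bash
python3 -m jog '0 1 0 0.92 -0.1 0.37 0;0 1 0 0.92 0 0.37 0;0 1 0 0.92 0 0.37 0;0 1 0 0.92 0 0.37 0;0 1 0 0.92 0 0.37 0' >/dev/null; python3 st.py
```

```text
az 95.0 r 57.4 spoke~ 74.1 wheel~ 4.047 lead 6.1 Fh 9.7 Ftan 9.7 Ftot 10.9 Fz 5.0 z 68.5
```

```bash
python3 -m jog '0 1 0 0.92 -0.1 0.37 0;0 1 0 0.92 0 0.37 0;0 1 0 0.92 0 0.37 0;0 1 0 0.92 0 0.37 0;0 1 0 0.92 0 0.37 0' >/dev/null; python3 st.py
python3 - <<'E'
from h import *
t=imaging.grab_frame("top"); save("t9",zoom(t["color"],250,320,125,195,8))
E
```

```text
az 90.3 r 57.5 spoke~ 69.4 wheel~ 4.129 lead 6.3 Fh 11.3 Ftan 11.1 Ftot 12.5 Fz 5.3 z 68.5
```

View pics/t9.png

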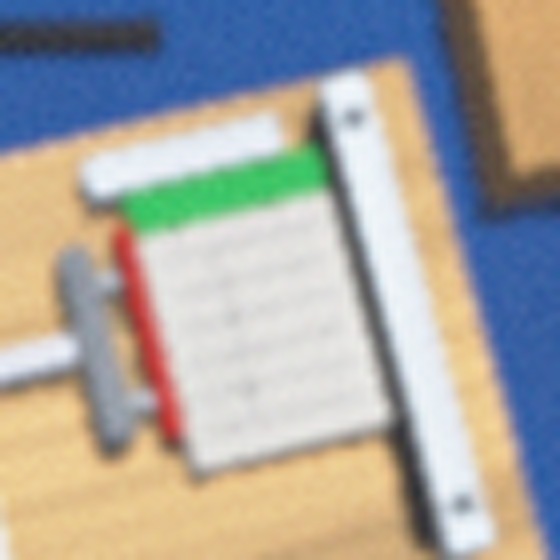

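Force is climbing (8.3, 9.7, 11.1 N) and the pad now touches the fence lining, still flush at the stop. Smaller steps from here.

```bash
python3 -m jog '0 1 0 0.92 -0.2 0.37 0;0 1 0 0.92 -0.1 0.37 0;0 1 0 0.92 0 0.37 0;0 0 0 0 0 0 0;0 0 0 0 0 0 0' >/dev/null; python3 st.py; python3 -m jog '0 1 0 0.92 -0.1 0.37 0;0 1 0 0.92 -0.1 0.37 0;0 1 0 0.92 0 0.37 0;0 0.5 0 0.46 0 0.18 0;0 0.5 0 0.46 0 0.18 0' >/dev/null; python3 st.py
```

```text
az 87.6 r 57.6 spoke~ 66.7 wheel~ 4.176 lead 6.6 Fh 10.8 Ftan 10.4 Ftot 11.4 Fz 3.8 z 68.6
az 84.1 r 57.7 spoke~ 63.3 wheel~ 4.237 lead 7.1 Fh 11.5 Ftan 11.4 Ftot 12.2 Fz 4.2 z 68.6
```

```bash
python3 -m jog '0 0.5 0 0.92 -0.1 0.37 0;0 0.5 0 0.92 -0.1 0.37 0;0 0.5 0 0.92 0 0.37 0;0 0.5 0 0.6 0 0.25 0;0 0 0 0 0 0 0' >/dev/null; python3 st.py; python3 -m jog '0 0 0 0 0 0 0;0 0 0 0 0 0 0;0 0 0 0 0 0 0;0 0 0 0 0 0 0;0 0 0 0 0 0 0' >/dev/null; python3 st.py
```

```text
az 80.8 r 57.4 spoke~ 59.8 wheel~ 4.296 lead 5.7 Fh 11.9 Ftan 11.6 Ftot 12.2 Fz 2.6 z 68.6
az 80.8 r 57.4 spoke~ 59.8 wheel~ 4.297 lead 5.7 Fh 11.8 Ftan 11.7 Ftot 12.0 Fz 2.4 z 68.6
```

Push is 11.7 N against about 8.0 N free, a ratio of 1.46, about 0.4 rad after the catch. I'll release and check.

```bash
python3 -m jog '0 0 0 -2 0 -0.3 0;0 0 0 -3 0 -0.3 0;0 0 0 -5 0 0 0;0 0 0 0 -5 0 0;0 0 0 0 -12 0 0';  python3 -m jog '0 0 0 0 -17 0 0;0 0 0 0 -25 0 0;0 0 0 0 -30 0 0;0 0 0 0 -30 0 0;0 0 0 0 -30 0 0';python3 -m jog '0 -7 0 0 -8 15 0;0 -7 0 0 -8 15 0;0 -7 0 0 -8 15 0;0 -7 0 0 -8 15 0;0 -7 0 0 -8 15 0';python3 -m jog '0 0 0 0 0 0 0;0 0 0 0 0 0 0;0 0 0 0 0 0 0;0 0 0 0 0 0 0;0 0 0 0 0 0 0'; python3 go.py
python3 - <<'E'
from balls import *
o=r.get_obs(); f=imaging.grab_frame("wrist");save("w10",f["color"]);balls(f,o)
s=imaging.grab_frame("side"); save("s10",zoom(s["color"],185,355,140,280,4.2))
t=imaging.grab_frame("top"); np.save("top10.npy",t,allow_pickle=True);save("t10",zoom(t["color"],190,350,115,225,5))
E
```

```text
clock: 34.7
tcp_pos: [0.5144, 0.1426, 0.0871]
orientation: [-1.549, 0.313, -0.312]
contact_force: [0.6, 0.2, -0.2]
grip_width: 0.0001
clock: 35.12
tcp_pos: [0.5155, 0.1419, 0.222]
orientation: [-1.547, 0.312, -0.315]
contact_force: [0.4, 1.4, 0.2]
grip_width: -0.0002
clock: 35.53
tcp_pos: [0.5273, 0.2158, 0.2614]
orientation: [-1.564, -0.173, 0.168]
contact_force: [-0.2, -0.8, -0.9]
grip_width: -0.0
clock: 35.95
tcp_pos: [0.5262, 0.2142, 0.259]
orientation: [-1.565, -0.164, 0.165]
contact_force: [0.1, -0.2, 0.3]
grip_width: -0.0001
t 35.95 clamp [ 33.7 278.3 259. ] toolx az -1.12 tilt [-0.03 -0.04] Fc [ 0.  -0.3  0.3] q [-1.03  0.32  0.67  1.82 -0.22  1.08 -0.07] w -0.0001
ball px [257.5 226.2] area 200 clamp [ 37.1 213.8] d 73.8 az 59.9
ball px [184.1 235.1] area 195 clamp [-47.9 204.2] d 72.4 az 131.5
ball px [291.5 279.2] area 30 clamp [ 77.3 142.3] d 77.7 az -5.7
```

View pics/s10.png

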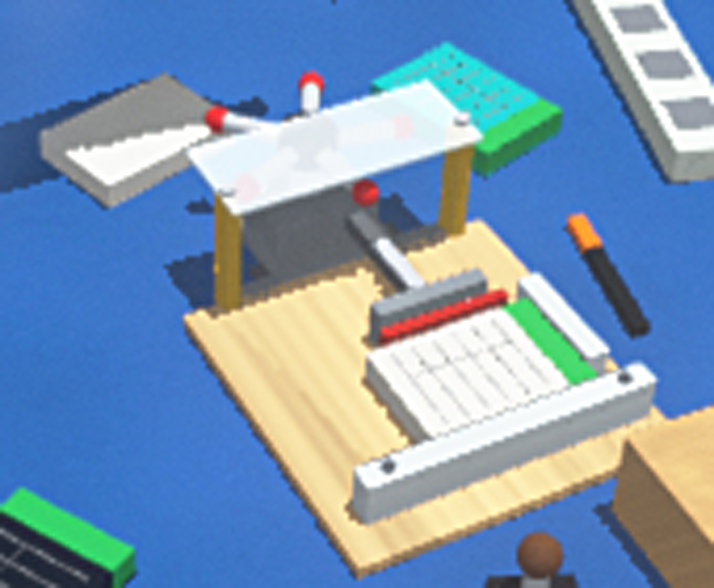

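View pics/t10.png

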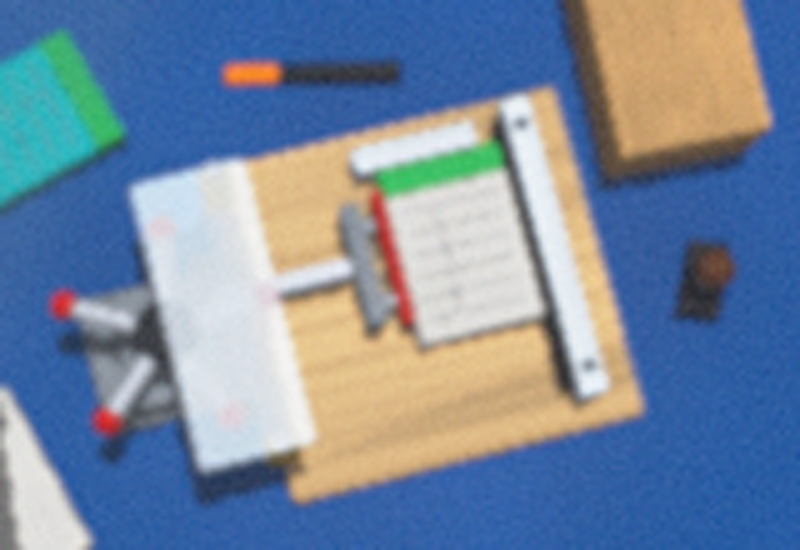

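View pics/w10.png

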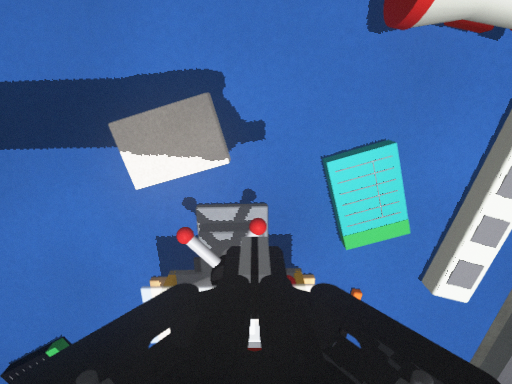

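The wheel has stayed at about 4.30 rad (ball at (257,226), azimuth 59.9°). The pad's green edge is flush along the stop bar, (380,172) to (500,143) in the top view. The jaw-to-carrier spacing shrank from about 7.6 to 6 px, roughly 5 mm of spring or 13 N. The gripper is clear, so I'm handing in.

Run:
```python
from bench import r
print(r.get_obs()["contact_force"]); print(r.hand_in())
```

```text
[-0.94868404 -0.23088608 -0.64794432]
the job is handed in; nothing more can be done
None
```

I pushed the pad along the board until it stopped hard against the end stop at about 13 N. I then turned the star wheel clockwise over four spokes to about 4.30 rad, let go, lifted clear and handed in at about 36 s. The hand-in gave no verdict.

- **Pad:** after release, the top and side views show its far edge flush and square against the end stop and its side against the fence.
- **Grip:** the push on the spoke ended at 11.7 N against about 8.0 N running free, a ratio of 1.46. The pad was caught at about 3.9 rad, so the wheel went 0.4 rad past that, which means roughly 15 N. A rough picture check of the jaw spring gave about 5 mm of squeeze, or 13 N. The two differ a little but both are in the firm range.
- **Clamp force:** the highest reading I took on the wheel was about 12.5 N, below the 20 N limit. I read the force only at the end of each move, so a brief peak in between could have gone unseen.
- **Wheel:** it stayed at the same angle after release.
- **Bystanders:** the ones in my last pictures look where they were at the start. I did not measure any of them.
- **Failed check:** the board's visible width came out about 20 mm narrower than the listed dimensions. I took the clamp position from the guard, stop and wheel instead, which agreed to a few millimetres.

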